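Groove check of moulded pulleys at the paint mark

ROBOT

A 6-joint arm with a two-finger parallel gripper is mounted at the origin on the work surface. World frame = base frame: x ahead of the robot, y to its left, z up, the work surface at z = 0. Lengths are in m, angles in rad, forces in N, time in s.
With the tool pointing down it reaches from about 0.275 to 0.725 m from the base axis. Payload 5.6 kg.
Tool frame: the origin (TCP) lies on the centre line of the jaws, within the pads' length; the fingertips stand 17 mm ahead of it and the grasp point (between the pads) lies 2 mm behind it (nose_length is the distance from the TCP to the fingertips, in m); y points along the fingers, x is the direction in which the jaws open and shut, and the axes are right-handed (so a half turn about y gives the same grasp; the last joint's range is limited). The gripper opens to 85 mm and grips with 20 to 120 N. Pads are 22 mm wide; open, the fingers measure 114 mm over their backs; the gripper's body (76 mm by 85 mm) begins 54 mm behind the grasp point. The pads swing forward as they close: fully open they stand 13 mm farther back than shut.
Start: joints at [-1.019, 0.255, 0.108, 0, -1.424, -0.285], TCP at [0.145, -0.531, 0.248] pointing down, gripper open.
Joint ranges: [-2.95, 2.95], [-1.21, 1.97], [-1.09, 1.5], [-2.87, 1.71], [-2.94, -0.07], [-3.05, 3.05]. Speed limits (rad/s): [2.57, 2.57, 3.14, 3.14, 3.14, 3.14].

INTERFACE

Orientations are given as a rotation vector (axis times angle).
In Python, from bench import * gives the robot as it stands.
- The arm moves only by the shell command python3 -m inch 'ROWS' [FORCE]. ROWS is JSON, a list of rows, each an object with "offset": the shift along the tool's x, y, z in mm, a list of three; "spin": the turn about the tool's y in rad; "grip": the finger opening in mm, from 0 to 85.4. A call has 1 to 12 rows; each row is the pose to reach, as a shift and turn from the pose commanded when the call began, along the tool's axes at that moment; what a row does not reach only later rows make up. A row lasts 1/8 s, in which the tool goes at most 62.5 mm and 10.7 degrees, less where a joint would pass 70% of its speed; a pose out of reach is approached as far as the arm can. A call with a gripper value outside its range is refused whole. The fingers move at their own pace and stop on an object; FORCE is the grip in N (left out, the last holds). Time passes only in rows, so rows that repeat a pose let the fingers close. It gives the time, the measured TCP pose, the force and the opening at its end, in the units of the state.
- state(): the state, without advancing time (a new reading comes with each control period).
- camera(name): name is "scene" or "top"; returns a dict with "pixels" (420x560x3 uint8, red, green, blue), "intrinsics" (3x3 intrinsics, pixels), "R" (3x3) and "t" (3): a world point X has camera coordinates R X + t. Camera axes: x right, y down, z forward; pixel columns grow to the right and rows downward; lengths in m; the calibration is good to about 2 mm. A picture is of the moment at which its call begins. There is no depth.
- hand_in(): hands the job in, once; it reports no verdict.
Trained networks look in a picture, given as the dict that the camera call returned (one of the last four; its "shot" number tells which), for a name from the list of things; names that differ only in an ending like _2 or _b are one class to them, and where a whole thing is asked for, a point or a joint stands for the part that bears it (a point fixed in the world has none). Each returns a list of dicts, best first, with "score" (0 to 1); they miss things now and then, are a little off and sometimes report something else, mostly with a low value. They report only what shows in the picture. A call takes as long as a camera call. They do not tell look-alikes from the thing itself.
- recognise(label, picture): "rect" ([left, top, right, bottom] in pixels, round what is visible of it).
- mark_of(label, picture): "at" ([column, row] in pixels: a listed point, or the origin of a listed thing).
The state is a dict: "clock": time; "joints": joint angles; "joint_vel": joint speeds; "joint_torque": joint torques, N m; "eef_pos": TCP position; "orientation": TCP orientation; "force": force on the tool from outside, world axes, zero at the start; "ft_torque": the same for the moment, N m; "finger_gap": finger opening in m.
Only numpy, scipy, OpenCV 4.12 (cv2) and the standard library are available. Lean on these libraries where they do the work, as an engineer would, in place of code of your own. Each camera call takes 0.05 s, during which the arm holds its last target.

TASK

Gauge the grooves of the black pulleys at their painted marks: spin each pulley on its stand until its white mark is right at the top, then slide the tall gauge up out of its rack and, going along the row from left to right, stand it upright with its tongue fully down in each pulley's groove at the mark, pausing there for a second before lifting it out. Finish with the gauge fully home in the rack slot it came from and every mark still at the top, and leave the short gauges and the other things on the bench as they are.

Things in the scene. Friction and masses are not known exactly. Their poses are not given: they have to be found in the camera images.
- standA: the leftmost check stand as the robot sees it (left = +y; at each start one of the four may be missing), loose on the bench, 1.8 kg. Steel base 110 (x) x 90 (y) x 14 mm; two uprights at x = +-28 to +-36 mm, 36 mm wide, tops at z = 97 mm; axle along its x at z = 82 mm carrying a black pulley. Origin: centre of the underside, z up; yaw within 0.3 rad of 0 at the start
- wheelA (a joint): turn of this stand's pulley about the stand's x (rad, right-handed, not wrapped, starts at 1.3 to 5.0); 0 or a whole turn = mark at the top; at angle a the mark is at y = -60 sin(a), z = 82 + 60 cos(a) mm of the stand. Endless either way; stays where left (0.03 N m friction). Its faces can be pinched from above near the rim and carried round the axle
- markA (a point): white paint stroke, 8 mm wide, over both rims and 20 mm down both faces; the pulley's only mark; point on the rim, 60 mm from the axle, x = 0. Pulley: diameter 120 mm, 30 mm wide over flat faces (hub 34), rim top at z = 142 mm of the stand; V groove in the plane x = 0, 20 mm wide at the rim, 10 mm at its floor, 16 mm deep (floor top at z = 126 mm)
- standB: the middle left check stand as the robot sees it (left = +y; at each start one of the four may be missing), loose on the bench, 1.8 kg. Steel base 110 (x) x 90 (y) x 14 mm; two uprights at x = +-28 to +-36 mm, 36 mm wide, tops at z = 97 mm; axle along its x at z = 82 mm carrying a black pulley. Origin: centre of the underside, z up; yaw within 0.3 rad of 0 at the start
- wheelB (a joint): turn of this stand's pulley about the stand's x (rad, right-handed, not wrapped, starts at 1.3 to 5.0); 0 or a whole turn = mark at the top; at angle a the mark is at y = -60 sin(a), z = 82 + 60 cos(a) mm of the stand. Endless either way; stays where left (0.03 N m friction). Its faces can be pinched from above near the rim and carried round the axle
- markB (a point): white paint stroke, 8 mm wide, over both rims and 20 mm down both faces; the pulley's only mark; point on the rim, 60 mm from the axle, x = 0. Pulley: diameter 120 mm, 30 mm wide over flat faces (hub 34), rim top at z = 142 mm of the stand; V groove in the plane x = 0, 20 mm wide at the rim, 10 mm at its floor, 16 mm deep (floor top at z = 126 mm)
- standC: the middle right check stand as the robot sees it (left = +y; at each start one of the four may be missing), loose on the bench, 1.8 kg. Steel base 110 (x) x 90 (y) x 14 mm; two uprights at x = +-28 to +-36 mm, 36 mm wide, tops at z = 97 mm; axle along its x at z = 82 mm carrying a black pulley. Origin: centre of the underside, z up; yaw within 0.3 rad of 0 at the start
- wheelC (a joint): turn of this stand's pulley about the stand's x (rad, right-handed, not wrapped, starts at 1.3 to 5.0); 0 or a whole turn = mark at the top; at angle a the mark is at y = -60 sin(a), z = 82 + 60 cos(a) mm of the stand. Endless either way; stays where left (0.03 N m friction). Its faces can be pinched from above near the rim and carried round the axle
- markC (a point): white paint stroke, 8 mm wide, over both rims and 20 mm down both faces; the pulley's only mark; point on the rim, 60 mm from the axle, x = 0. Pulley: diameter 120 mm, 30 mm wide over flat faces (hub 34), rim top at z = 142 mm of the stand; V groove in the plane x = 0, 20 mm wide at the rim, 10 mm at its floor, 16 mm deep (floor top at z = 126 mm)
- standD: the rightmost check stand as the robot sees it (left = +y; at each start one of the four may be missing), loose on the bench, 1.8 kg. Steel base 110 (x) x 90 (y) x 14 mm; two uprights at x = +-28 to +-36 mm, 36 mm wide, tops at z = 97 mm; axle along its x at z = 82 mm carrying a black pulley. Origin: centre of the underside, z up; yaw within 0.3 rad of 0 at the start
- wheelD (a joint): turn of this stand's pulley about the stand's x (rad, right-handed, not wrapped, starts at 1.3 to 5.0); 0 or a whole turn = mark at the top; at angle a the mark is at y = -60 sin(a), z = 82 + 60 cos(a) mm of the stand. Endless either way; stays where left (0.03 N m friction). Its faces can be pinched from above near the rim and carried round the axle
- markD (a point): white paint stroke, 8 mm wide, over both rims and 20 mm down both faces; the pulley's only mark; point on the rim, 60 mm from the axle, x = 0. Pulley: diameter 120 mm, 30 mm wide over flat faces (hub 34), rim top at z = 142 mm of the stand; V groove in the plane x = 0, 20 mm wide at the rim, 10 mm at its floor, 16 mm deep (floor top at z = 126 mm)
- rack: slotted gauge rack, a fixed wooden block 62 (x) x 158 (y) x 58 mm tall; origin: centre of its underside. Three equal slots centred at y = -55, 0 and +55 mm, each 46 mm long (x), 7.5 mm wide (y), floor at z = 8 mm, mouth flared to 19.5 mm over the top 8 mm. Each holds one flat gauge on edge, tongue down; which gauge is in which slot varies
- gauge: tall groove gauge, 103 mm high, 60 g: steel leaf 5 mm thick (y), 40 mm wide (x), foot a V tongue 7 mm wide at the tip, 21 mm at 22 mm up, then 45-degree shoulders, full width from 31 mm up. Origin: middle of the tip, z up. Starts tip on slot floor. In a groove the leaf lies along the axle, tongue filling the V; seated, its tip is on the groove floor
- gauge_grip (a point): point on the tall gauge's axis 82 mm above its tip, between its grey grip scales, which reach from 58 to 103 mm above the tip, 34 mm wide (x), 11 mm thick over both faces (y): pinch here across the gauge's y
- short1: a short gauge for other groove sizes, 78 mm high, same leaf width, grip scales 24 mm wide; stands in another slot of the rack; leave alone. Origin: middle of its tip
- short2: a short gauge for other groove sizes, 78 mm high, same leaf width, grip scales 24 mm wide; stands in another slot of the rack; leave alone. Origin: middle of its tip
- loosering: bystander: black moulded flanged ring lying flat, 128 mm across, 26 mm high; origin at the centre of its underside
- tape: bystander: white tape dispenser, 160 x 70 x 113 mm; origin at the centre of its underside
- pencup: bystander: yellow pen cup, 76 mm across, 95 mm high, with pens; origin at the centre of its underside
- carton: bystander: small cardboard carton 90 x 140 x 50 mm; origin at the centre of its underside
Things that resemble listed ones, but are neither listed nor needed, are in the scene too. Leave any blue or orange look-alike of the standC alone.

How it is judged:
On the way, in this order (a step that is already met when the one before it is completed fails the run):
1. the leftmost pulley's mark is at the top and the tall gauge stands fully down in its groove there (y of markA in the frame of standA between -0.01 and 0.01 m and z of markA in the frame of standA above 0.13 m and x of gauge in the frame of standA between -0.004 and 0.004 m and y of gauge in the frame of standA between -0.01 and 0.01 m and z of gauge in the frame of standA between 0.115 and 0.131 m and angle between the z axis of gauge and the z axis of standA, either way round below 0.16 rad and angle between the x axis of gauge and the x axis of standA, either way round below 0.25 rad), for 0.3 s.
2. the middle left pulley's mark is at the top and the tall gauge stands fully down in its groove there (y of markB in the frame of standB between -0.01 and 0.01 m and z of markB in the frame of standB above 0.13 m and x of gauge in the frame of standB between -0.004 and 0.004 m and y of gauge in the frame of standB between -0.01 and 0.01 m and z of gauge in the frame of standB between 0.115 and 0.131 m and angle between the z axis of gauge and the z axis of standB, either way round below 0.16 rad and angle between the x axis of gauge and the x axis of standB, either way round below 0.25 rad), for 0.3 s.
3. the middle right pulley's mark is at the top and the tall gauge stands fully down in its groove there (y of markC in the frame of standC between -0.01 and 0.01 m and z of markC in the frame of standC above 0.13 m and x of gauge in the frame of standC between -0.004 and 0.004 m and y of gauge in the frame of standC between -0.01 and 0.01 m and z of gauge in the frame of standC between 0.115 and 0.131 m and angle between the z axis of gauge and the z axis of standC, either way round below 0.16 rad and angle between the x axis of gauge and the x axis of standC, either way round below 0.25 rad), for 0.3 s.
4. the rightmost pulley's mark is at the top and the tall gauge stands fully down in its groove there (y of markD in the frame of standD between -0.01 and 0.01 m and z of markD in the frame of standD above 0.13 m and x of gauge in the frame of standD between -0.004 and 0.004 m and y of gauge in the frame of standD between -0.01 and 0.01 m and z of gauge in the frame of standD between 0.115 and 0.131 m and angle between the z axis of gauge and the z axis of standD, either way round below 0.16 rad and angle between the x axis of gauge and the x axis of standD, either way round below 0.25 rad), for 0.3 s.
At the end, for the whole second after the job is handed in: every pulley at rest with its mark within 10 mm (about 9 degrees) of the top, its stand upright; the tall gauge at rest, upright and home in its own slot (tip within 10 mm and grip within 14 mm of where they started) (y of markA in the frame of standA between -0.01 and 0.01 m and z of markA in the frame of standA above 0.13 m and angle between each of standA, standB, standC, standD's own z axis and vertical below 0.05 rad and velocity of joint wheelA between -0.05 and 0.05 rad/s and y of markB in the frame of standB between -0.01 and 0.01 m and z of markB in the frame of standB above 0.13 m and velocity of joint wheelB between -0.05 and 0.05 rad/s and y of markC in the frame of standC between -0.01 and 0.01 m and z of markC in the frame of standC above 0.13 m and velocity of joint wheelC between -0.05 and 0.05 rad/s and y of markD in the frame of standD between -0.01 and 0.01 m and z of markD in the frame of standD above 0.13 m and velocity of joint wheelD between -0.05 and 0.05 rad/s and distance of gauge from where it was at the start of the episode below 0.01 m and distance of gauge_grip from where it was at the start of the episode below 0.014 m and angle between gauge's own z axis and vertical below 0.14 rad and linear speed of gauge below 0.02 m/s); the robot touches nothing.
It fails at once if a short gauge is pulled up or knocked over (distance of any of short1, short2 from where it was at the start of the episode above 0.015 m or angle between any of short1, short2's own z axis and vertical above 0.35 rad).
It fails at once if another thing on the bench is shifted (distance of any of loosering, tape, pencup, carton from where it was at the start of the episode above 0.03 m).
It fails at once if a stand is tipped over (angle between any of standA, standB, standC, standD's own z axis and vertical above 0.5 rad).
Of standA, standB, standC, standD only 3 to 4 are there at a start; the rules pass over those that are not, and their reading is None.
At some moment in a run one of standA, standB, standC, standD may be knocked a few centimetres aside while the robot is not near it.
It also fails if it takes over 210 s, if anything falls off the work surface, if the arm or the gripper's body presses on something with over 40 N, if the wrist force passes 120 N, or if a joint passes its speed limit or range.

## Working session

There is one attempt and no reset: what is moved stays moved. The work goes in short steps, Python scripts to look and compute and a shell command to move; the robot and the scene stay as the last step left them, time stands still between calls to the robot, and variables do not carry over. Pictures are saved under pics/ and viewed, and the job is handed in when it is done.

```bash
ls; mkdir -p pics; python3 - <<'E'
from bench import *
import cv2,numpy as np
s=state();print(s)
for n in("scene","top"):
    p=camera(n);cv2.imwrite(f"pics/{n}0.png",p["pixels"][:,:,::-1]);print(n,p["intrinsics"],p["R"],p["t"])
    for l in["standA","gauge","gauge_grip","markA","rack","short1","loosering","tape","pencup","carton"]:
        print(l,[(np.round(d["at"]).tolist(),round(d["score"],2)) for d in mark_of(l,p)])
E
```

```text
pics
{'clock': 0.0, 'joints': array([-1.01939442e+00,  2.55710785e-01,  1.07003703e-01, -4.95593724e-04,
       -1.42389355e+00, -2.84575217e-01]), 'joint_vel': array([-1.35481752e-03,  1.06606715e-03, -1.03290981e-03,  2.90576322e-05,
       -9.71575776e-04,  9.75880024e-05]), 'joint_torque': array([ 3.88025255e-04, -3.86634314e+01,  2.37937886e+01,  5.36517397e+00,
       -6.20421531e-03, -1.23877032e-05]), 'eef_pos': array([ 0.14494641, -0.53007145,  0.24741135]), 'orientation': array([-1.06941271, -1.40357537,  1.40162448]), 'force': array([ 0.01943761, -0.37707604, -0.05136779]), 'ft_torque': array([ 0.03807785, -0.01766275,  0.02624377]), 'finger_gap': 0.08557974175213645}
scene [[417.23046297   0.         274.39563602]
 [  0.         417.23046297 218.92263594]
 [  0.           0.           1.        ]] [[ 0.79508183  0.60620995  0.01882496]
 [ 0.47865575 -0.60812016 -0.63330763]
 [-0.37246955  0.51254206 -0.77367116]] [-0.4752703  -0.20538138  1.34148288]
standA [([318.0, 185.0], 0.59)]
gauge [([232.0, 213.0], 0.61)]
gauge_grip [([233.0, 194.0], 0.72)]
markA [([332.0, 154.0], 
[... 249 characters left out ...]
p [[471.07541001   0.         271.01147674]
 [  0.         471.07541001 211.14085093]
 [  0.           0.           1.        ]] [[ 0.08056213 -0.996749    0.00108722]
 [-0.97661542 -0.07915287 -0.19989283]
 [ 0.19932903  0.01504199 -0.97981716]] [-0.04067484  0.58488712  1.42915246]
standA [([188.0, 218.0], 0.73), ([130.0, 198.0], 0.36)]
gauge [([262.0, 261.0], 0.49), ([163.0, 211.0], 0.47)]
gauge_grip [([258.0, 261.0], 0.55)]
markA [([166.0, 209.0], 0.6), ([293.0, 264.0], 0.41)]
rack [([279.0, 261.0], 0.87)]
short1 [([279.0, 262.0], 0.46), ([294.0, 263.0], 0.39)]
loosering [([398.0, 298.0], 0.92)]
tape [([128.0, 198.0], 0.61)]
pencup [([142.0, 273.0], 0.71)]
carton [([420.0, 228.0], 0.67)]
```

View pics/scene0.png

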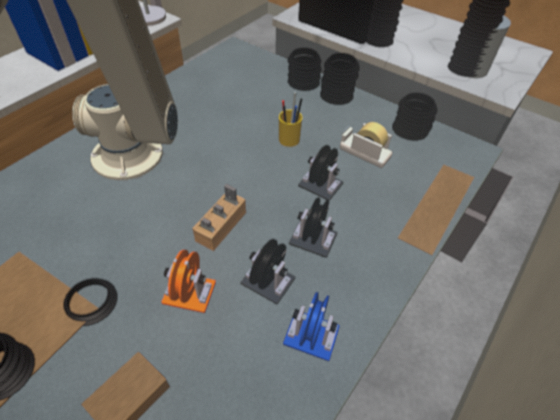

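View pics/top0.png

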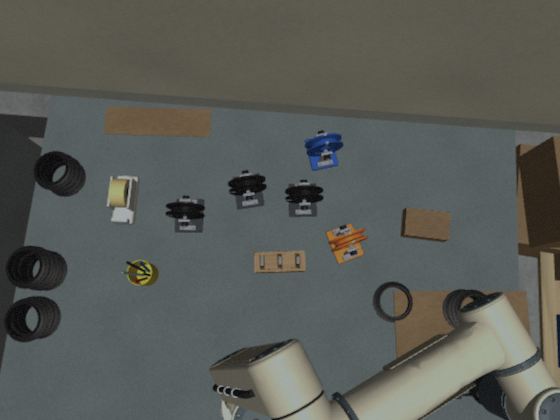

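```bash
cat > h.py <<'E'
from bench import *
import cv2,numpy as np
from scipy.spatial.transform import Rotation as Ro
from scipy.optimize import least_squares,minimize
def proj(p,X):
    X=np.atleast_2d(X);c=X@np.array(p["R"]).T+np.array(p["t"]);q=c@np.array(p["intrinsics"]).T
    return q[:,:2]/q[:,2:]
def ray(p,u,z):
    R=np.array(p["R"]);t=np.array(p["t"]);d=R.T@np.linalg.inv(p["intrinsics"])@np.array([u[0],u[1],1.]);c=-R.T@t
    return c+d*(z-c[2])/d[2]
def crop(p,c,w,k,name):
    im=p["pixels"][:,:,::-1];x,y=int(c[0]-w[0]/2),int(c[1]-w[1]/2);x=max(x,0);y=max(y,0)
    s=cv2.resize(im[y:y+w[1],x:x+w[0]],None,fx=k,fy=k,interpolation=cv2.INTER_CUBIC);cv2.imwrite("pics/"+name+".png",s);print(name,x,y)
def tool():
    s=state();return np.array(s["eef_pos"]),Ro.from_rotvec(s["orientation"]).as_matrix(),s
E
python3 - <<'E'
from h import *
t,R,s=tool();print(R)
p=camera("scene");q=camera("top")
crop(p,(290,220),(160,120),5,"s1");crop(q,(240,215),(180,120),4.4,"t1")
crop(p,(222,215),(70,60),10,"s2")
for n,u in dict(A=(187,214),B=(248,188),C=(305,197),bl=(323,150),o=(347,242),rack=(279,261),g=(262,260),ring=(392,301),pen=(142,273),tape=(122,200)).items(): print(n,ray(q,u,.05).round(3))
print(np.round(-np.array(p["R"]).T@p["t"],3),np.round(-np.array(q["R"]).T@q["t"],3))
E
```

```text
[[-2.63652012e-01 -6.95268787e-06 -9.64617860e-01]
 [ 9.64617860e-01 -1.28271652e-06 -2.63652012e-01]
 [ 5.95758886e-07 -1.00000000e+00  7.04487769e-06]]
s1 210 160
t1 150 155
s2 187 185
A [0.557 0.272 0.05 ]
B [0.658 0.087 0.05 ]
C [ 0.643 -0.098  0.05 ]
bl [ 0.805 -0.146  0.05 ]
o [ 0.509 -0.239  0.05 ]
rack [ 0.432 -0.031  0.05 ]
g [0.431 0.022 0.05 ]
ring [ 0.338 -0.385  0.05 ]
pen [0.361 0.389 0.05 ]
tape [0.586 0.484 0.05 ]
[ 0.976 -0.524  0.917] [ 0.29  -0.016  1.517]
```

View pics/s1.png

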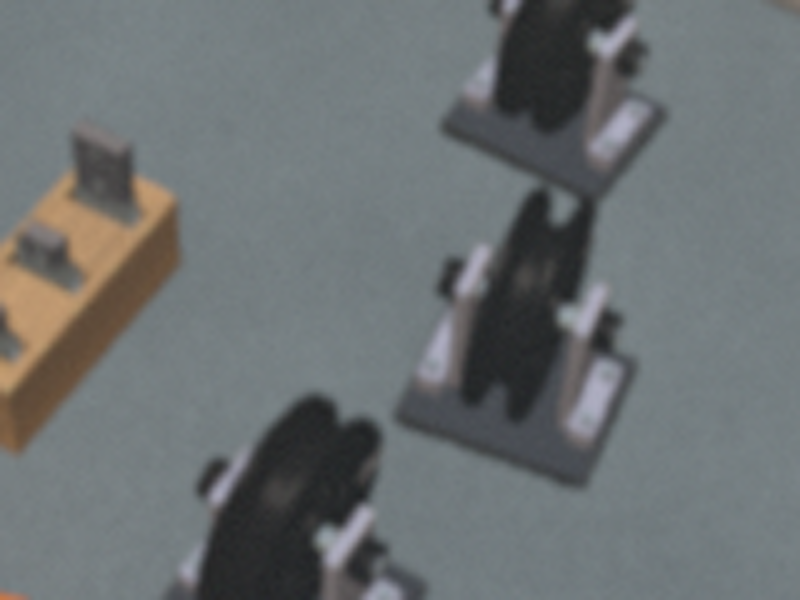

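View pics/t1.png

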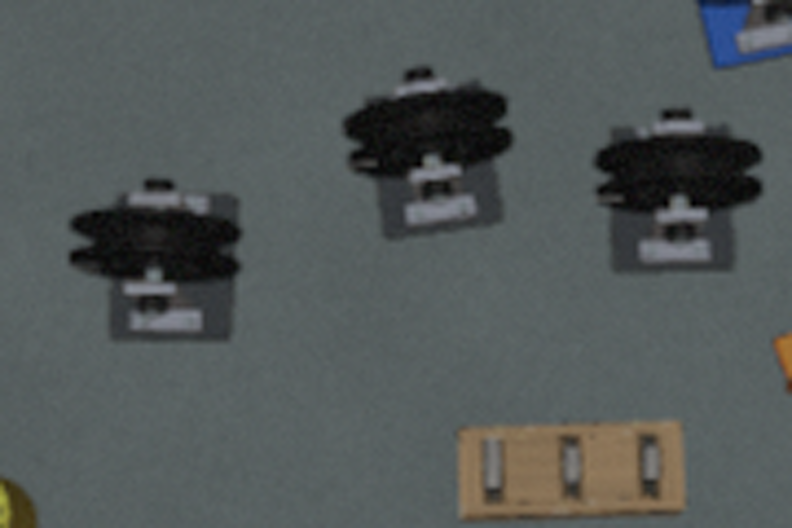

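View pics/s2.png

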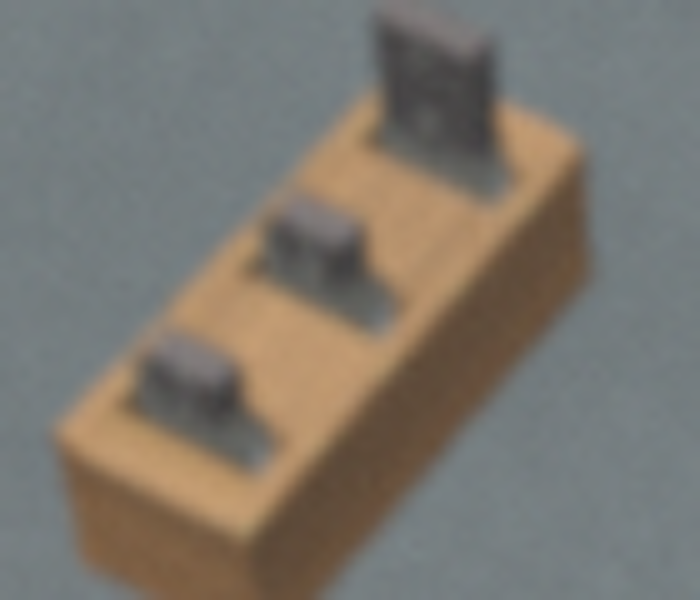

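```bash
cat >> h.py <<'E'
def box(x0,x1,y0,y1,z0,z1): return np.array([[x,y,z] for x in(x0,x1) for y in(y0,y1) for z in(z0,z1)])/1e3
th=np.linspace(0,2*np.pi,40,endpoint=False)
def disc(x0,x1,r,zc=82): return np.array([[x,r*np.sin(a),zc+r*np.cos(a)] for x in(x0,x1) for a in th])/1e3
STAND=[box(-55,55,-45,45,0,14),box(-36,-28,-18,18,14,97),box(28,36,-18,18,14,97),disc(-15,-10,60),disc(10,15,60),disc(-10,10,44),disc(-46,46,7)]
RACK=[box(-31,31,-79,79,0,58)]
def sil(p,parts,x,y,yaw,o,sh,ss=4):
    m=np.zeros((sh[1]*ss,sh[0]*ss),np.uint8);c,s=np.cos(yaw),np.sin(yaw)
    for P in parts:
        W=P@np.array([[c,s,0],[-s,c,0],[0,0,1]])+[x,y,0]
        u=(proj(p,W)-o+.5)*ss-.5
        h=cv2.convexHull((u*16).astype(np.float32)).astype(np.int32)
        cv2.fillConvexPoly(m,h,255,shift=4)
    m=cv2.resize(m,(sh[0],sh[1]),interpolation=cv2.INTER_AREA).astype(float)/255
    return cv2.GaussianBlur(m,(0,0),.8)
def softseg(p,o,sh,thr):
    im=p["pixels"][o[1]:o[1]+sh[1],o[0]:o[0]+sh[0]].astype(np.float32)
    im=cv2.GaussianBlur(im,(0,0),.6)
    bg=np.median(np.concatenate([im[:4].reshape(-1,3),im[-4:].reshape(-1,3),im[:,:4].reshape(-1,3),im[:,-4:].reshape(-1,3)]),0)
    d=np.linalg.norm(im-bg,axis=2)
    return np.clip(d/thr,0,1)
def fit(pics,parts,x,y,yaw=0.,thr=45,h=.09,it=2,sep=True):
    data=[]
    for p in pics:
        u=proj(p,[[x+a,y+b,c] for a in(-h,h) for b in(-h,h) for c in(0,.14)])
        lo=np.floor(u.min(0)).astype(int);hi=np.ceil(u.max(0)).astype(int)
        lo=np.maximum(lo,0);hi=np.minimum(hi,[560,420]);sh=hi-lo
        data.append((p,lo,sh,softseg(p,lo,sh,thr)))
    def cost(v,D):
        e=0
        for p,o,sh,S in D:
            M=sil(p,parts,v[0],v[1],v[2],o,sh)
            # ignore far pixels of other objects
            Wt=cv2.dilate((M>.05).astype(np.uint8),np.ones((9,9)))
            e+=((M-S)**2*Wt).sum()+ (S*(1-Wt)).sum()*.02
        return e
    out=[]
    for D in ([data]+([[d] for d in data] if sep else [])):
        best=None
        for y0 in (yaw-.15,yaw,yaw+.15):
            sx=np.array([[x,y,y0],[x+.012,y,y0],[x,y+.012,y0],[x,y,y0+.12]])
            r=minimize(cost,[x,y,y0],args=(D,),method="Nelder-Mead",options=dict(initial_simplex=sx,xatol=1e-4,fatol=.01,maxiter=150))
            if best is None or r.fun<best.fun: best=r
        out.append((best.x.round(4),round(best.fun,1)))
    return out
E
cat > fitall.py <<'E'
from h import *
import sys
G=dict(A=(.557,.272),B=(.658,.087),C=(.643,-.098))
if __name__=="__main__":
    p=camera("scene");q=camera("top")
    for n,g in G.items(): print(n,fit([p,q],STAND,*g))
    print("rack",fit([p,q],RACK+[box(-20,20,49,61,58,111),box(-20,20,-3,3,58,66),box(-12,12,-5,5,66,86),box(-20,20,-58,-52,58,66),box(-12,12,-60,-50,66,86)],.432,-.031))
    for l in "ABC":
        for pic in(p,q): print(l,[(np.round(d["at"],1).tolist(),round(d["score"],2)) for d in mark_of("mark"+l,pic)])
E
python3 fitall.py
python3 - <<'E'
from h import *
p=camera("scene");q=camera("top")
import copy
for P,n,cs in((p,"ms",[(321,168),(314,222),(268,267)]),(q,"mt",[(187,212),(248,188),(305,196)])):
    L=[]
    for c in cs:
        im=P["pixels"][int(c[1])-35:int(c[1])+35,int(c[0])-30:int(c[0])+30,::-1].astype(float)
        im=np.clip(im*2.,0,255).astype(np.uint8)
        L.append(cv2.resize(im,(260,300),interpolation=cv2.INTER_CUBIC))
    cv2.imwrite(f"pics/{n}.png",np.hstack(L))
E
python3 -c "
import cv2,numpy as np
cv2.imwrite('pics/m0.png',np.vstack([cv2.imread('pics/ms.png'),cv2.imread('pics/mt.png')]))"
```

```text
A [(array([0.5627, 0.2747, 0.0732]), np.float64(285.5)), (array([0.5628, 0.2763, 0.0628]), np.float64(203.7)), (array([0.5619, 0.2734, 0.0608]), np.float64(72.8))]
B [(array([0.6599, 0.09  , 0.2339]), np.float64(351.5)), (array([0.6605, 0.0914, 0.2303]), np.float64(271.5)), (array([0.6588, 0.0884, 0.2376]), np.float64(65.6))]
C [(array([ 0.6441, -0.0898,  0.0916]), np.float64(269.1)), (array([ 0.6443, -0.0892,  0.0928]), np.float64(189.6)), (array([ 0.6434, -0.0913,  0.102 ]), np.float64(70.0))]
rack [(array([ 0.4332, -0.0315,  0.1025]), np.float64(121.6)), (array([ 0.4343, -0.0319,  0.0901]), np.float64(70.8)), (array([ 0.4318, -0.0317,  0.1161]), np.float64(39.4))]
A [([333.8, 155.4], 0.61)]
A [([164.6, 209.6], 0.61)]
B [([321.7, 206.6], 0.96)]
B [([230.7, 192.3], 0.62)]
C [([316.9, 306.4], 0.83), ([283.8, 248.3], 0.7), ([177.9, 260.9], 0.68)]
C [([350.7, 238.1], 0.91), ([282.9, 196.6], 0.8), ([325.8, 140.6], 0.69), ([260.4, 258.6], 0.49), ([281.2, 262.3], 0.25)]
```

View pics/m0.png

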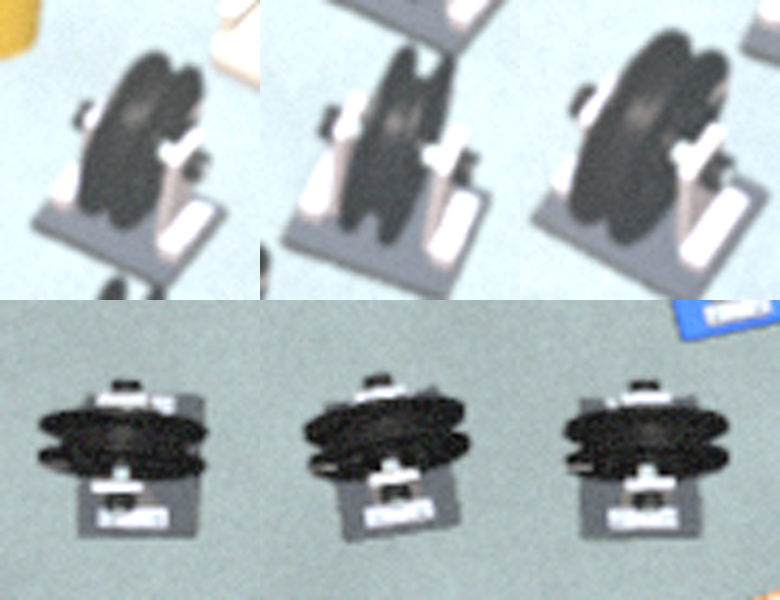

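```bash
cat >> h.py <<'E'
def world(v,P):
    c,s=np.cos(v[2]),np.sin(v[2]);return np.atleast_2d(P)@np.array([[c,s,0],[-s,c,0],[0,0,1]])+[v[0],v[1],0]
def markpt(v,a,x=0,r=.06): return world(v,[[x,-r*np.sin(a),.082+r*np.cos(a)]])[0]
def angfit(v,p,u):
    A=np.linspace(0,2*np.pi,361);e=[np.linalg.norm(proj(p,markpt(v,a))[0]-u) for a in A];i=np.argmin(e);return A[i].round(2),round(e[i],1)
E
python3 - <<'E'
from h import *
S=dict(A=(.5627,.2747,.065),B=(.6599,.09,.234),C=(.6441,-.0898,.095))
p=camera("scene");q=camera("top")
M=dict(A=((333.8,155.4),(164.6,209.6)),B=((321.7,206.6),(230.7,192.3)),C=((283.8,248.3),(282.9,196.6)))
for n in S:
    print(n,angfit(S[n],p,M[n][0]),angfit(S[n],q,M[n][1]))
    # brightness of stroke on near (-x) face, in top; rim in both
    A=np.radians(np.arange(0,360,6))
    for nm,P,x,r in(("topface",q,-.0155,.05),("toprim",q,-.0125,.0605),("sceneface+",p,.0155,.05),("scenerim+",p,.0125,.0605),("scenerim-",p,-.0125,.0605)):
        g=P["pixels"].mean(2).astype(np.float32)
        v=[]
        for a in A:
            u=proj(P,markpt(S[n],a,x,r))[0];v.append(int(cv2.getRectSubPix(g,(1,1),(float(u[0]),float(u[1])))[0,0]))
        print(nm,[(int(np.degrees(a)+.5),k) for a,k in zip(A,v)][35:55])
L=[]
for P,k in((p,1),(q,0)):
  for n in S:
    c=proj(P,world(S[n],[[0,0,.08]]))[0].astype(int)
    im=np.clip(P["pixels"][c[1]-28:c[1]+28,c[0]-26:c[0]+26,::-1].astype(float)*2,0,255).astype(np.uint8)
    im=cv2.resize(im,None,fx=5,fy=5,interpolation=cv2.INTER_CUBIC)
    for pt in STAND:
        u=((proj(P,world(S[n],pt))-[c[0]-26,c[1]-28]+.5)*5).astype(np.int32);cv2.polylines(im,[cv2.convexHull(u)],True,(0,0,255),1)
    L.append(im)
cv2.imwrite("pics/ov.png",np.vstack([np.hstack(L[:3]),np.hstack(L[3:])]))
E
```

```text
A (np.float64(4.64), np.float64(1.4)) (np.float64(4.83), np.float64(0.3))
topface [(210, 35), (216, 24), (222, 20), (228, 26), (234, 38), (240, 43), (246, 44), (252, 48), (258, 50), (264, 51), (270, 48), (276, 41), (282, 33), (288, 25), (294, 21), (300, 19), (306, 16), (312, 15), (318, 12), (324, 12)]
toprim [(210, 18), (216, 15), (222, 26), (228, 38), (234, 43), (240, 51), (246, 58), (252, 61), (258, 59), (264, 67), (270, 79), (276, 85), (282, 87), (288, 85), (294, 79), (300, 65), (306, 51), (312, 45), (318, 43), (324, 39)]
sceneface+ [(210, 100), (216, 112), (222, 147), (228, 168), (234, 166), (240, 143), (246, 117), (252, 77), (258, 68), (264, 82), (270, 81), (276, 66), (282, 51), (288, 46), (294, 46), (300, 44), (306, 42), (312, 41), (318, 40), (324, 40)]
scenerim+ [(210, 99), (216, 105), (222, 144), (228, 168), (234, 159), (240, 133), (246, 89), (252, 70), (258, 86), (264, 81), (270, 64), (276, 60), (282, 64), (288, 68), (294, 74), (300, 78), (306, 87), (312, 94), (318, 96), (324, 95)]
scenerim- [(210, 40), (216, 42), (222, 45), (228, 44), (234, 43), (240, 41), (246, 41), (252, 
[... 1905 characters left out ...]
ce+ [(210, 172), (216, 170), (222, 161), (228, 151), (234, 122), (240, 63), (246, 54), (252, 61), (258, 69), (264, 81), (270, 78), (276, 63), (282, 48), (288, 40), (294, 35), (300, 36), (306, 38), (312, 38), (318, 39), (324, 40)]
scenerim+ [(210, 172), (216, 167), (222, 156), (228, 137), (234, 71), (240, 57), (246, 67), (252, 81), (258, 87), (264, 73), (270, 65), (276, 67), (282, 76), (288, 89), (294, 97), (300, 102), (306, 100), (312, 97), (318, 91), (324, 84)]
scenerim- [(210, 42), (216, 41), (222, 41), (228, 39), (234, 39), (240, 39), (246, 38), (252, 43), (258, 42), (264, 44), (270, 58), (276, 67), (282, 72), (288, 82), (294, 96), (300, 102), (306, 103), (312, 100), (318, 92), (324, 84)]
```

View pics/ov.png

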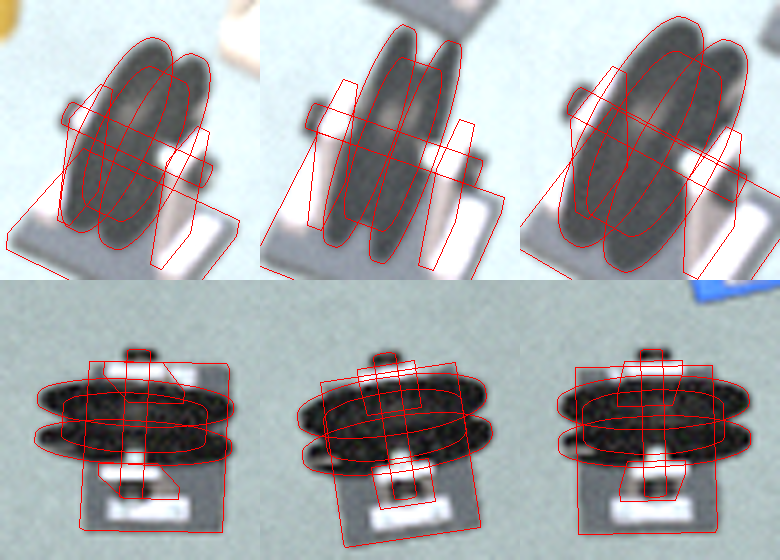

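```bash
cat > plan.py <<'E'
# usage: plan.py x y z yaw(rad, of tool x)   or  S:standx,standy,standyaw sx sy z flipyaw
import sys
from h import *
def plan(T,yaw):
    t,R,s=tool();d=R.T@(np.array(T)-t)*1e3
    cur=np.arctan2(R[1,0],R[0,0]);dy=(yaw-cur+np.pi)%(2*np.pi)-np.pi
    print("t=%.2f at %s yaw %.3f -> offset %s spin %.3f q1 %.2f q6 %.2f gap %.1f F %s"%(s["clock"],t.round(4),cur,d.round(1).tolist(),-dy,s["joints"][0],s["joints"][5],s["finger_gap"]*1e3,np.round(s["force"],1)))
if __name__=="__main__":
    a=sys.argv[1:]
    if a[0].startswith("S:"):
        v=[float(k) for k in a[0][2:].split(",")]
        W=world(v,[[float(a[1]),float(a[2]),float(a[3])]])[0];plan(W,v[2]+float(a[4]))
    else: plan([float(k) for k in a[:3]],float(a[3]))
E
python3 plan.py S:.6441,-.0898,.095 0 .0372 .21 3.1416
```

```text
t=1.80 at [ 0.145  -0.5305  0.2483] yaw 1.838 -> offset [330.2, 38.3, -604.0] spin -1.399 q1 -1.02 q6 -0.28 gap 85.6 F [-0.1  0.6  0. ]
```

```bash
python3 -m inch '[{"offset":[330,0,-604],"spin":-1.4,"grip":70},{"offset":[330,0,-604],"spin":-1.4,"grip":70},{"offset":[330,0,-604],"spin":-1.4,"grip":70},{"offset":[330,0,-604],"spin":-1.4,"grip":70},{"offset":[330,0,-604],"spin":-1.4,"grip":70},{"offset":[330,0,-604],"spin":-1.4,"grip":70},{"offset":[330,0,-604],"spin":-1.4,"grip":70},{"offset":[330,0,-604],"spin":-1.4,"grip":70},{"offset":[330,0,-604],"spin":-1.4,"grip":70},{"offset":[330,0,-604],"spin":-1.4,"grip":70},{"offset":[330,0,-604],"spin":-1.4,"grip":70},{"offset":[330,0,-604],"spin":-1.4,"grip":70}]' 30; python3 plan.py S:.6441,-.0898,.095 0 .0372 .113 3.1416
```

```text
clock: 3.3
eef_pos: [0.6425, -0.0496, 0.2456]
orientation: [-0.112, 2.172, -2.171]
force: [-0.8, 0.3, 0.8]
finger_gap: 0.0702
t=3.30 at [ 0.6425 -0.0496  0.2456] yaw -3.042 -> offset [1.9, 132.6, 3.1] spin 0.005 q1 0.16 q6 -0.06 gap 70.2 F [-0.8  0.3  0.8]
```

Arrived above the right-hand pulley; now down, pinch, carry round, release, rise.

```bash
python3 -m inch '[{"offset":[2,60,3],"spin":0,"grip":70},{"offset":[2,110,3],"spin":0,"grip":70},{"offset":[2,132,3],"spin":0,"grip":70},{"offset":[2,132,3],"spin":0,"grip":26},{"offset":[2,132,3],"spin":0,"grip":26},{"offset":[2,132,3],"spin":0,"grip":26},{"offset":[2,132,3],"spin":0,"grip":26},{"offset":[2,132,3],"spin":0,"grip":26}]' 25; python3 plan.py S:.6441,-.0898,.095 0 .0372 .113 3.1416; python3 - <<'E'
from h import *
p=camera("scene");c=proj(p,[[.644,-.08,.1]])[0];crop(p,c,(100,80),8,"c1")
E
```

```text
clock: 4.3
eef_pos: [0.64, -0.0563, 0.1183]
orientation: [-0.101, 2.169, -2.171]
force: [-0.1, -0.4, 6.4]
finger_gap: 0.0298
t=4.30 at [ 0.64   -0.0563  0.1183] yaw -3.045 -> offset [-0.9, 5.3, -3.5] spin 0.001 q1 0.16 q6 -0.06 gap 29.8 F [-0.1 -0.4  6.4]
c1 220 216
```

View pics/c1.png

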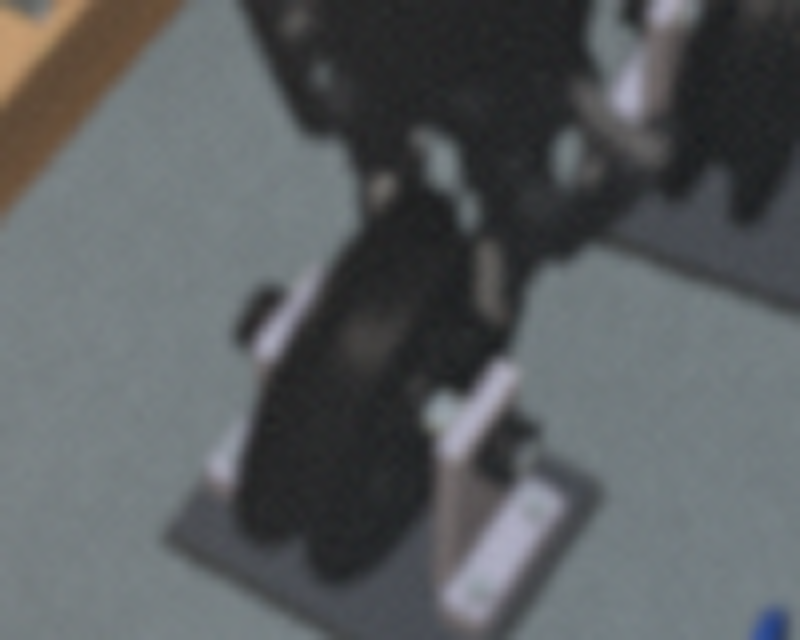

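```bash
python3 -m inch '[{"offset":[0,-4,4],"spin":0,"grip":26},{"offset":[0,-7,8],"spin":0,"grip":26},{"offset":[0,-12,17],"spin":0,"grip":26},{"offset":[0,-15,27],"spin":0,"grip":26},{"offset":[0,-16,37],"spin":0,"grip":26},{"offset":[0,-15,48],"spin":0,"grip":26},{"offset":[0,-12,57],"spin":0,"grip":26},{"offset":[0,-7,66],"spin":0,"grip":26},{"offset":[0,-4,70],"spin":0,"grip":26},{"offset":[0,0,74],"spin":0,"grip":26},{"offset":[0,0,74],"spin":0,"grip":26}]' 25; python3 plan.py S:.6441,-.0898,.095 0 -.0372 .113 3.1416; python3 - <<'E'
from h import *
p=camera("scene");c=proj(p,[[.644,-.08,.1]])[0];crop(p,c,(100,80),8,"c2")
E
```

```text
clock: 5.72
eef_pos: [0.6471, -0.129, 0.1171]
orientation: [-0.101, 2.172, -2.169]
force: [2.5, 4.2, 3.4]
finger_gap: 0.0295
t=5.72 at [ 0.6471 -0.129   0.1171] yaw -3.046 -> offset [-0.7, 4.1, -2.1] spin 0.001 q1 0.04 q6 0.06 gap 29.5 F [2.5 4.2 3.4]
c2 220 216
```

View pics/c2.png

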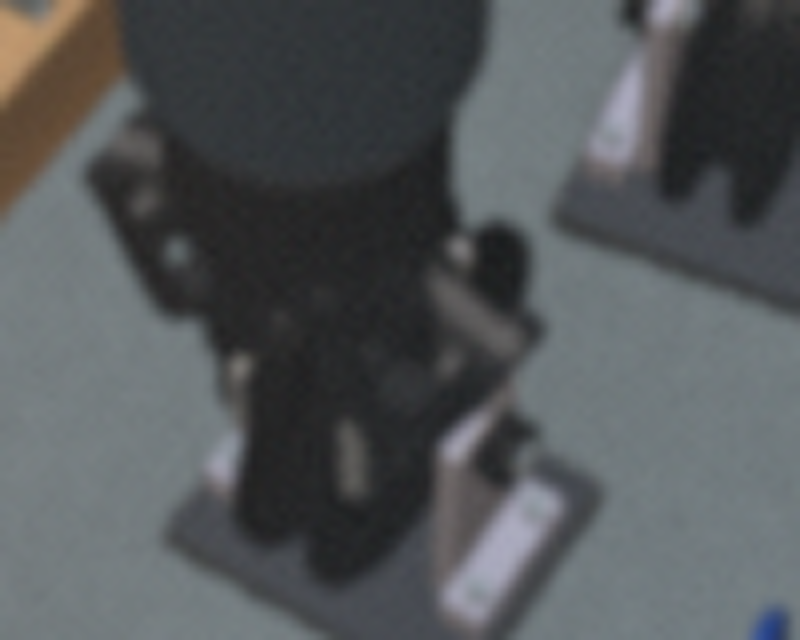

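```bash
python3 -m inch '[{"offset":[0,0,0],"spin":0,"grip":70},{"offset":[0,0,0],"spin":0,"grip":70},{"offset":[0,-60,0],"spin":0,"grip":70},{"offset":[0,-110,0],"spin":0,"grip":70},{"offset":[0,-110,-60],"spin":0,"grip":70},{"offset":[0,-110,-120],"spin":0,"grip":70},{"offset":[0,-110,-160],"spin":0,"grip":70}]' 25; cat > look.py <<'E'
from h import *
import sys
name=sys.argv[1];G={a.split("=")[0]:[float(k) for k in a.split("=")[1].split(",")] for a in sys.argv[2:]}
p=camera("scene");q=camera("top");L=[]
for n,g in G.items():
    r=fit([p,q],STAND,*g,h=.08) ; v=r[0][0]
    print(n,r)
    for P in(p,q):
        D=mark_of("mark"+n,P);print("  ",[(np.round(d["at"],1).tolist(),round(d["score"],2),angfit(v,P,d["at"])) for d in D if angfit(v,P,d["at"])[1]<15])
        c=proj(P,world(v,[[0,0,.1]]))[0].astype(int);c=np.clip(c,28,[530,390])
        im=np.clip(P["pixels"][c[1]-28:c[1]+28,c[0]-26:c[0]+26,::-1].astype(float)*1.8,0,255).astype(np.uint8)
        im=cv2.resize(im,None,fx=5,fy=5,interpolation=cv2.INTER_CUBIC)
        for x,r in((-.015,.06),(.015,.06),(-.015,.04),(.015,.04)):
            u=((proj(P,markpt(v,0,x,r))-[c[0]-26,c[1]-28]+.5)*5).astype(int)[0];cv2.circle(im,tuple(int(k) for k in u),2,(0,0,255),-1)
        L.append(im)
w=[np.vstack(L[i:i+2]) for i in range(0,len(L),2)]
cv2.imwrite("pics/"+name+".png",np.hstack(w))
E
python3 look.py l1 C=.6441,-.0898,.095
```

```text
clock: 6.65
eef_pos: [0.6299, 0.0313, 0.2259]
orientation: [-0.107, 2.172, -2.173]
force: [1.3, 0.2, 0.6]
finger_gap: 0.0699
C [(array([ 0.6444, -0.0899,  0.0918]), np.float64(251.4)), (array([ 0.6446, -0.0894,  0.0936]), np.float64(169.5)), (array([ 0.6433, -0.0914,  0.0942]), np.float64(72.7))]
   [([271.0, 246.9], 0.6, (np.float64(6.13), np.float64(1.1)))]
   [([302.3, 189.9], 0.91, (np.float64(6.16), np.float64(0.6)))]
```

View pics/l1.png

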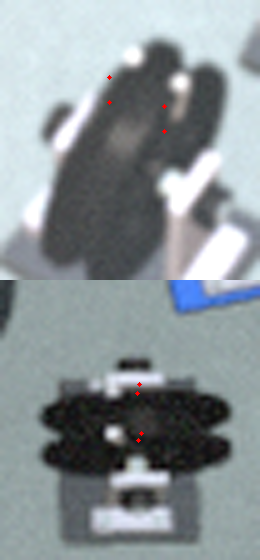

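```bash
cat >> h.py <<'E'
def rimscan(v,P,lo=-70,hi=70,show=False):
    g=cv2.GaussianBlur(P["pixels"].min(2).astype(np.float32),(0,0),.5);out=[]
    A=np.radians(np.arange(lo,hi+.1,1))
    for x in(-.0127,.0127):
        for r in (.060,):
            val=np.array([cv2.getRectSubPix(g,(1,1),tuple(float(k) for k in proj(P,markpt(v,a,x,r))[0]))[0,0] for a in A])
            i=val.argmax();w=np.clip(val-np.maximum(.5*val[i],0),0,None);w[np.abs(np.arange(len(A))-i)>12]=0
            out.append((x,int(val[i]),round(float(np.degrees((w*A).sum()/w.sum())),1),int(np.median(val))))
    return out
E
cat >> look.py <<'E'
    
for n,g in G.items():
    v=fit([p,q],STAND,*g,h=.08,sep=False)[0][0]
    print(n,"scene",rimscan(v,p),"top",rimscan(v,q))
E
python3 look.py l2 C=.6441,-.0898,.093; python3 plan.py S:.6444,-.0899,.093 0 .005 .132 3.1416
```

```text
C [(array([ 0.6441, -0.0898,  0.0924]), np.float64(250.7)), (array([ 0.6446, -0.0894,  0.0939]), np.float64(168.8)), (array([ 0.6434, -0.0913,  0.0973]), np.float64(73.3))]
   [([274.1, 245.3], 0.67, (np.float64(5.93), np.float64(2.3)))]
   [([300.1, 190.6], 0.88, (np.float64(6.06), np.float64(1.0)))]
C scene [(-0.0127, 154, -17.4, 85), (0.0127, 134, -16.8, 60)] top [(-0.0127, 105, -15.7, 24), (0.0127, 108, -15.5, 40)]
t=7.05 at [0.6307 0.0282 0.2261] yaw -3.047 -> offset [-2.6, 94.1, 113.9] spin 0.001 q1 0.29 q6 -0.20 gap 69.9 F [-0.5 -0.1 -0.3]
```

```bash
python3 -m inch '[{"offset":[-3,0,60],"spin":0,"grip":60},{"offset":[-3,40,112],"spin":0,"grip":60},{"offset":[-3,96,112],"spin":0,"grip":60},{"offset":[-3,96,112],"spin":0,"grip":60},{"offset":[-3,96,112],"spin":0,"grip":26},{"offset":[-3,96,112],"spin":0,"grip":26},{"offset":[-3,96,112],"spin":0,"grip":26},{"offset":[-3,96,112],"spin":0,"grip":26},{"offset":[-3,95,116],"spin":0,"grip":26},{"offset":[-3,95,120],"spin":0,"grip":26},{"offset":[-3,96,126],"spin":0,"grip":26},{"offset":[-3,96,127],"spin":0,"grip":26}]' 25; python3 plan.py S:.6444,-.0899,.093 0 -.007 .130 3.1416;python3 -m inch '[{"offset":[0,0,0],"spin":0,"grip":26},{"offset":[0,0,0],"spin":0,"grip":70},{"offset":[0,0,0],"spin":0,"grip":70},{"offset":[0,-60,0],"spin":0,"grip":70},{"offset":[0,-95,0],"spin":0,"grip":70},{"offset":[0,-95,-60],"spin":0,"grip":70},{"offset":[0,-95,-120],"spin":0,"grip":70},{"offset":[0,-95,-180],"spin":0,"grip":70},{"offset":[0,-95,-210],"spin":0,"grip":70}]' 25
python3 look.py l3 C=.6441,-.0898,.093; python3 plan.py S:.6599,.09,.234 0 .0372 .113 3.1416
```

```text
clock: 8.55
eef_pos: [0.6445, -0.095, 0.1334]
orientation: [-0.106, 2.175, -2.17]
force: [-10.1, 5.6, 5.4]
finger_gap: 0.0294
t=8.55 at [ 0.6445 -0.095   0.1334] yaw -3.045 -> offset [-0.4, 3.4, 2.0] spin 0.004 q1 0.09 q6 0.01 gap 29.4 F [-10.1   5.6   5.4]
clock: 9.68
eef_pos: [0.6257, 0.1156, 0.2263]
orientation: [-0.105, 2.171, -2.169]
force: [-0.8, -0.6, 0.2]
finger_gap: 0.0697
C [(array([ 0.6444, -0.09  ,  0.0931]), np.float64(249.2)), (array([ 0.6449, -0.0898,  0.0881]), np.float64(168.4)), (array([ 0.6434, -0.0912,  0.0972]), np.float64(71.8))]
   [([269.5, 248.7], 0.73, (np.float64(6.23), np.float64(1.2)))]
   [([305.0, 190.3], 0.9, (np.float64(0.02), np.float64(1.0)))]
C scene [(-0.0127, 151, -5.2, 81), (0.0127, 145, -5.0, 58)] top [(-0.0127, 96, -3.9, 23), (0.0127, 114, -3.7, 43)]
t=9.88 at [0.6261 0.1129 0.226 ] yaw -3.044 -> offset [-26.2, 113.0, -10.7] spin -0.137 q1 0.42 q6 -0.33 gap 70.0 F [-0.4  0.5 -0. ]
```

View pics/l3.png

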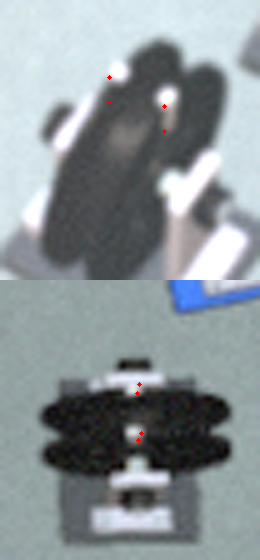

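```bash
python3 -m inch '[{"offset":[-26,0,-13],"spin":-0.137,"grip":70},{"offset":[-26,60,-13],"spin":-0.137,"grip":70},{"offset":[-26,115,-13],"spin":-0.137,"grip":70},{"offset":[-26,115,-13],"spin":-0.137,"grip":70},{"offset":[-26,115,-13],"spin":-0.137,"grip":26},{"offset":[-26,115,-13],"spin":-0.137,"grip":26},{"offset":[-26,115,-13],"spin":-0.137,"grip":26},{"offset":[-26,115,-13],"spin":-0.137,"grip":26},{"offset":[-26,115,-13],"spin":-0.137,"grip":26}]' 25
python3 plan.py S:.6599,.09,.234 0 .0394 .111 3.1416
python3 -m inch '[{"offset":[0,-5,5],"spin":0,"grip":26},{"offset":[0,-10,10],"spin":0,"grip":26},{"offset":[0,-15,19],"spin":0,"grip":26},{"offset":[0,-18,29],"spin":0,"grip":26},{"offset":[0,-19,39],"spin":0,"grip":26},{"offset":[0,-18,50],"spin":0,"grip":26},{"offset":[0,-15,60],"spin":0,"grip":26},{"offset":[0,-10,69],"spin":0,"grip":26},{"offset":[0,-5,74],"spin":0,"grip":26},{"offset":[0,0,79],"spin":0,"grip":26},{"offset":[0,0,79],"spin":0,"grip":26},{"offset":[0,0,79],"spin":0,"grip":26}]' 25
python3 -m inch '[{"offset":[0,0,0],"spin":0,"grip":70},{"offset":[0,0,0],"spin":0,"grip":70},{"offset":[0,-60,0],"spin":0,"grip":70},{"offset":[0,-115,0],"spin":0,"grip":70},{"offset":[0,-115,-60],"spin":0,"grip":70},{"offset":[0,-115,-120],"spin":0,"grip":70},{"offset":[0,-115,-180],"spin":0,"grip":70},{"offset":[0,-115,-220],"spin":0,"grip":70}]' 25
python3 look.py l4 B=.6599,.09,.234; python3 plan.py S:.5627,.2747,.065 0 .0394 .111 3.1416
```

```text
clock: 11.0
eef_pos: [0.6507, 0.1279, 0.1132]
orientation: [-0.242, 2.097, -2.096]
force: [-5.3, 0.0, 5.5]
finger_gap: 0.0294
t=11.00 at [0.6507 0.1279 0.1132] yaw -2.909 -> offset [-0.1, 2.2, -0.4] spin -0.001 q1 0.43 q6 -0.20 gap 29.4 F [-5.3  0.   5.5]
clock: 12.5
eef_pos: [0.6688, 0.0504, 0.1124]
orientation: [-0.244, 2.097, -2.098]
force: [-5.0, 0.1, 5.7]
finger_gap: 0.0296
clock: 13.5
eef_pos: [0.6171, 0.2676, 0.2252]
orientation: [-0.247, 2.097, -2.097]
force: [0.6, 0.3, 0.8]
finger_gap: 0.0703
B [(array([0.6606, 0.0899, 0.2295]), np.float64(343.2)), (array([0.6618, 0.0916, 0.2381]), np.float64(260.1)), (array([0.6595, 0.0889, 0.2307]), np.float64(65.0))]
   []
   [([245.3, 183.5], 0.79, (np.float64(6.23), np.float64(4.0)))]
B scene [(-0.0127, 147, -3.0, 69), (0.0127, 143, -3.5, 54)] top [(-0.0127, 100, -1.4, 21), (0.0127, 114, -0.1, 46)]
t=13.70 at [0.6178 0.2656 0.2251] yaw -2.907 -> offset [44.8, 114.1, -60.5] spin 0.170 q1 0.64 q6 -0.40 gap 70.0 F [-0.5  0.1 -0.4]
```

View pics/l4.png

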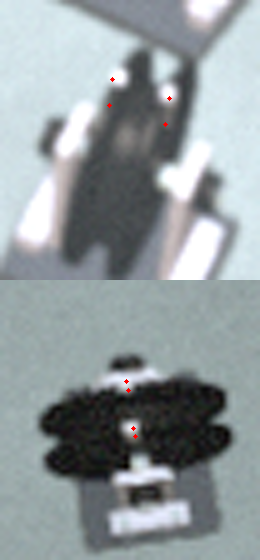

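```bash
python3 -m inch '[{"offset":[45,0,-60],"spin":0.17,"grip":70},{"offset":[45,30,-60],"spin":0.17,"grip":70},{"offset":[45,80,-60],"spin":0.17,"grip":70},{"offset":[45,114,-60],"spin":0.17,"grip":70},{"offset":[45,114,-60],"spin":0.17,"grip":70},{"offset":[45,114,-60],"spin":0.17,"grip":26},{"offset":[45,114,-60],"spin":0.17,"grip":26},{"offset":[45,114,-60],"spin":0.17,"grip":26},{"offset":[45,114,-60],"spin":0.17,"grip":26},{"offset":[45,114,-60],"spin":0.17,"grip":26}]' 25
python3 plan.py S:.5627,.2747,.065 0 .0394 .111 3.1416
python3 -m inch '[{"offset":[0,-5,5],"spin":0,"grip":26},{"offset":[0,-10,10],"spin":0,"grip":26},{"offset":[0,-15,19],"spin":0,"grip":26},{"offset":[0,-18,29],"spin":0,"grip":26},{"offset":[0,-19,39],"spin":0,"grip":26},{"offset":[0,-18,50],"spin":0,"grip":26},{"offset":[0,-15,60],"spin":0,"grip":26},{"offset":[0,-10,69],"spin":0,"grip":26},{"offset":[0,-5,74],"spin":0,"grip":26},{"offset":[0,0,79],"spin":0,"grip":26},{"offset":[0,0,79],"spin":0,"grip":26},{"offset":[0,0,79],"spin":0,"grip":26}]' 25
python3 -m inch '[{"offset":[0,0,0],"spin":0,"grip":70},{"offset":[0,0,0],"spin":0,"grip":70},{"offset":[0,-60,0],"spin":0,"grip":70},{"offset":[0,-115,0],"spin":0,"grip":70},{"offset":[60,-115,0],"spin":0,"grip":70},{"offset":[120,-115,0],"spin":0,"grip":70},{"offset":[140,-115,0],"spin":0,"grip":70}]' 25
python3 look.py l5 A=.5627,.2747,.065 B=.66,.09,.23 C=.6444,-.09,.093; python3 plan.py S:.5627,.2747,.065 0 .0394 .111 3.1416
```

```text
clock: 14.95
eef_pos: [0.56, 0.3135, 0.113]
orientation: [-0.068, 2.19, -2.187]
force: [-5.3, -0.9, 4.3]
finger_gap: 0.0294
t=14.95 at [0.56   0.3135 0.113 ] yaw -3.078 -> offset [-0.2, 2.0, -0.5] spin -0.002 q1 0.75 q6 -0.69 gap 29.4 F [-5.3 -0.9  4.3]
clock: 16.45
eef_pos: [0.5647, 0.2337, 0.113]
orientation: [-0.069, 2.19, -2.189]
force: [-7.0, 0.4, 4.8]
finger_gap: 0.0294
clock: 17.32
eef_pos: [0.4233, 0.2246, 0.2271]
orientation: [-0.069, 2.189, -2.188]
force: [1.7, 0.5, 0.1]
finger_gap: 0.0701
A [(array([0.5641, 0.2743, 0.0748]), np.float64(458.1)), (array([0.5636, 0.2752, 0.058 ]), np.float64(190.6)), (array([0.5619, 0.2734, 0.0523]), np.float64(258.3))]
   [([327.5, 150.1], 0.81, (np.float64(6.2), np.float64(1.6)))]
   [([179.5, 202.5], 0.62, (np.float64(6.21), np.float64(3.3)))]
B [(array([0.6606, 0.09  , 0.2294]), np.float64(343.8)), (array([0.6617, 0.0918, 0.2381]), np.float64(261.0)), (array([0.6596, 0.089 , 0.2282]), np.float64(64.6))]
   [([316.2, 206.5], 0.75, (np.float64(0.09), np.float64(0.8)))]
   [([245.9, 182.6], 0.56, (np.float64(0.0), np.float64(3.2)))]
C [(array([ 0.6441, -0.0899,  0.088 ]), np.float64(246.4)), (array([ 0.6447, -0.089 ,  0.0908]), np.float64(166.5)), (array([ 0.6433, -0.0913,  0.1016]), np.float64(70.9))]
   [([268.5, 246.3], 0.85, (np.float64(6.18), np.float64(1.0)))]
   [([307.5, 188.0], 0.7, (np.float64(0.14), np.float64(1.4)))]
A scene [(-0.0127, 116, -9.9, 72), (0.0127, 119, -9.7, 71)] top [(-0.0127, 146, -45.2, 29), (0.0127, 103, -5.0, 59)]
B scene [(-0.0127, 147, -2.8, 69), (0.0127, 143, -3.3, 54)] top [(-0.0127, 99, -1.4, 23), (0.0127, 114, -0.4, 47)]
C scene [(-0.0127, 152, -5.1, 85), (0.0127, 143, -5.0, 58)] top [(-0.0127, 100, -3.7, 23), (0.0127, 114, -3.7, 41)]
t=17.73 at [0.4262 0.2253 0.2259] yaw -3.079 -> offset [-139.2, 114.8, -80.3] spin -0.003 q1 0.81 q6 -0.75 gap 69.7 F [ 0.1  0.3 -0.4]
```

View pics/l5.png

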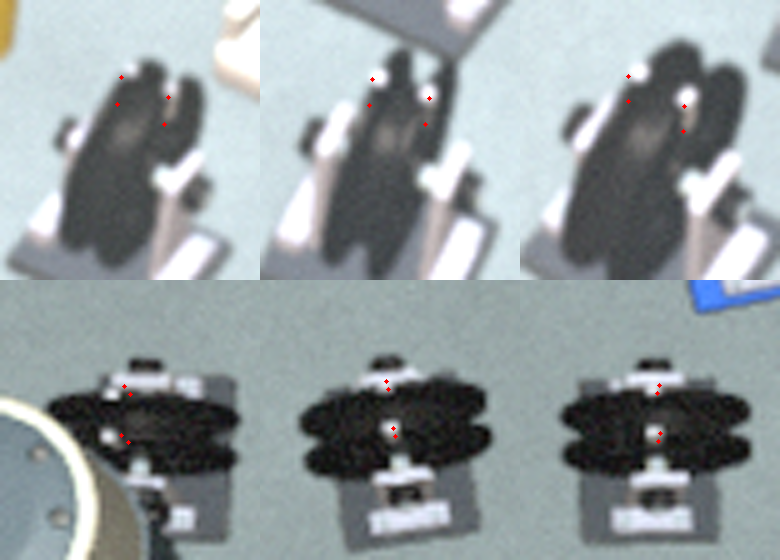

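```bash
python3 -m inch '[{"offset":[-60,0,-20],"spin":0,"grip":60},{"offset":[-115,0,-46],"spin":0,"grip":60},{"offset":[-139,40,-46],"spin":0,"grip":60},{"offset":[-139,96,-46],"spin":0,"grip":60},{"offset":[-139,96,-46],"spin":0,"grip":60},{"offset":[-139,96,-46],"spin":0,"grip":26},{"offset":[-139,96,-46],"spin":0,"grip":26},{"offset":[-139,96,-46],"spin":0,"grip":26},{"offset":[-139,96,-46],"spin":0,"grip":26},{"offset":[-139,96,-42],"spin":0,"grip":26},{"offset":[-139,96,-38],"spin":0,"grip":26},{"offset":[-139,96,-35],"spin":0,"grip":26}]' 25
python3 plan.py S:.5627,.2747,.065 0 -.006 .130 3.1416
python3 -m inch '[{"offset":[0,0,0],"spin":0,"grip":26},{"offset":[0,0,0],"spin":0,"grip":70},{"offset":[0,0,0],"spin":0,"grip":70},{"offset":[0,-60,0],"spin":0,"grip":70},{"offset":[0,-95,0],"spin":0,"grip":70},{"offset":[0,-95,60],"spin":0,"grip":70},{"offset":[0,-95,120],"spin":0,"grip":70},{"offset":[0,-95,180],"spin":0,"grip":70},{"offset":[0,-95,200],"spin":0,"grip":70}]' 25
python3 look.py l6 A=.5627,.2747,.065;python3 plan.py S:.6444,-.0899,.093 0 .004 .130 3.1416
```

```text
clock: 19.23
eef_pos: [0.5623, 0.2721, 0.1336]
orientation: [-0.065, 2.194, -2.179]
force: [-4.3, 5.6, 6.3]
finger_gap: 0.0294
t=19.23 at [0.5623 0.2721 0.1336] yaw -3.078 -> offset [-0.6, 3.5, 3.4] spin -0.001 q1 0.70 q6 -0.63 gap 29.4 F [-4.3  5.6  6.3]
clock: 20.35
eef_pos: [0.5746, 0.0661, 0.2258]
orientation: [-0.065, 2.19, -2.191]
force: [-0.6, 0.2, -0.5]
finger_gap: 0.0698
A [(array([0.5612, 0.2778, 0.0104]), np.float64(1116.6)), (array([0.5635, 0.2757, 0.0521]), np.float64(421.8)), (array([0.4568, 0.4687, 1.2944]), np.float64(65.3))]
   [([323.8, 151.2], 0.89, (np.float64(0.16), np.float64(0.5)))]
   []
A scene [(-0.0127, 133, 3.2, 91), (0.0127, 119, -0.1, 80)] top [(-0.0127, 138, -13.0, 135), (0.0127, 138, -9.0, 135)]
t=20.55 at [0.5747 0.0696 0.2253] yaw -3.079 -> offset [-59.5, 95.3, 159.5] spin -0.030 q1 0.39 q6 -0.33 gap 69.6 F [ 0.3  0.4 -0. ]
```

View pics/l6.png

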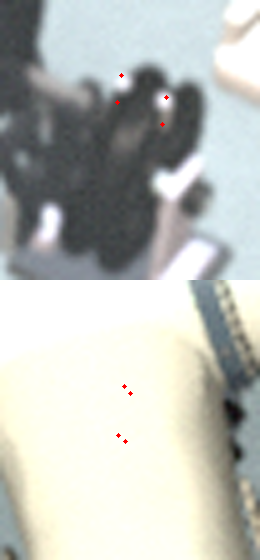

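```bash
python3 -m inch '[{"offset":[-20,0,55],"spin":-0.03,"grip":60},{"offset":[-40,0,110],"spin":-0.03,"grip":60},{"offset":[-60,0,159],"spin":-0.03,"grip":60},{"offset":[-60,50,159],"spin":-0.03,"grip":60},{"offset":[-60,95,159],"spin":-0.03,"grip":60},{"offset":[-60,95,159],"spin":-0.03,"grip":26},{"offset":[-60,95,159],"spin":-0.03,"grip":26},{"offset":[-60,95,159],"spin":-0.03,"grip":26},{"offset":[-60,95,159],"spin":-0.03,"grip":26},{"offset":[-60,95,162],"spin":-0.03,"grip":26},{"offset":[-60,95,165],"spin":-0.03,"grip":26},{"offset":[-60,95,167],"spin":-0.03,"grip":26}]' 25
python3 plan.py S:.6444,-.0899,.093 0 -.004 .130 3.1416
python3 -m inch '[{"offset":[0,0,0],"spin":0,"grip":26},{"offset":[0,0,0],"spin":0,"grip":70},{"offset":[0,0,0],"spin":0,"grip":70},{"offset":[0,-60,0],"spin":0,"grip":70},{"offset":[0,-95,0],"spin":0,"grip":70},{"offset":[60,-95,0],"spin":0,"grip":70},{"offset":[120,-95,0],"spin":0,"grip":70},{"offset":[180,-95,0],"spin":0,"grip":70},{"offset":[210,-95,0],"spin":0,"grip":70},{"offset":[210,-95,60],"spin":0,"grip":70},{"offset":[210,-95,120],"spin":0,"grip":70},{"offset":[210,-95,150],"spin":0,"grip":70}]' 25
python3 look.py l7 A=.5627,.2747,.065 B=.66,.09,.23 C=.6444,-.09,.093
python3 - <<'E'
from h import *
p=camera("scene");q=camera("top")
print("rack",fit([p,q],RACK+[box(-20,20,52.5,57.5,58,66),box(-17,17,49.5,60.5,66,111),box(-20,20,-3,3,58,66),box(-12,12,-5,5,66,86),box(-20,20,-58,-52,58,66),box(-12,12,-60,-50,66,86)],.4332,-.0315,.1))
for P in(p,q):print([(np.round(d["at"],1).tolist(),round(d["score"],2)) for l in("gauge_grip","rack") for d in mark_of(l,P)])
E
```

```text
clock: 22.05
eef_pos: [0.6442, -0.0916, 0.1313]
orientation: [-0.102, 2.177, -2.17]
force: [-6.3, 6.6, -0.1]
finger_gap: 0.0298
t=22.05 at [ 0.6442 -0.0916  0.1313] yaw -3.048 -> offset [-0.4, 1.3, 2.4] spin 0.000 q1 0.10 q6 -0.00 gap 29.8 F [-6.3  6.6 -0.1]
clock: 23.55
eef_pos: [0.4502, -0.2653, 0.2263]
orientation: [-0.096, 2.172, -2.176]
force: [0.7, 0.3, -0.2]
finger_gap: 0.07
A [(array([0.5627, 0.2747, 0.0657]), np.float64(278.7)), (array([0.5634, 0.2756, 0.0559]), np.float64(194.9)), (array([0.5618, 0.273 , 0.066 ]), np.float64(76.1))]
   [([324.3, 148.7], 0.93, (np.float64(6.27), np.float64(1.2)))]
   [([181.3, 202.5], 0.78, (np.float64(0.02), np.float64(3.7)))]
B [(array([0.6606, 0.09  , 0.2295]), np.float64(345.6)), (array([0.6616, 0.0918, 0.2374]), np.float64(261.7)), (array([0.6592, 0.0887, 0.2291]), np.float64(65.1))]
   [([318.5, 207.2], 0.84, (np.float64(0.07), np.float64(1.6)))]
   [([244.9, 182.3], 0.97, (np.float64(6.23), np.float64(2.7)))]
C [(array([ 0.6445, -0.0888,  0.0793]), np.float64(519.6)), (array([ 0.645 , -0.089 ,  0.0957]), np.float64(167.6)), (array([ 0.6438, -0.0886,  0.0823]), np.float64(343.8))]
   [([269.9, 251.2], 0.92, (np.float64(0.05), np.float64(3.0)))]
   [([307.8, 190.4], 0.67, (np.float64(0.19), np.float64(1.1)))]
A scene [(-0.0127, 138, -0.3, 86), (0.0127, 130, -1.1, 75)] top [(-0.0127, 100, 1.4, 22), (0.0127, 113, 1.7, 43)]
B scene [(-0.0127, 153, -2.9, 72), (0.0127, 149, -3.3, 57)] top [(-0.0127, 97, -1.4, 20), (0.0127, 111, -0.1, 45)]
C scene [(-0.0127, 165, 3.8, 94), (0.0127, 152, 2.8, 61)] top [(-0.0127, 135, 3.0, 128), (0.0127, 97, 9.1, 62)]
rack [(array([ 0.4336, -0.0312,  0.1152]), np.float64(447.6)), (array([ 0.4339, -0.0313,  0.1068]), np.float64(66.9)), (array([ 0.4312, -0.0299,  0.0895]), np.float64(357.3))]
[([233.9, 195.0], 0.5), ([219.2, 227.8], 0.66)]
[([260.1, 261.0], 0.37), ([281.0, 262.9], 0.92)]
```

View pics/l7.png

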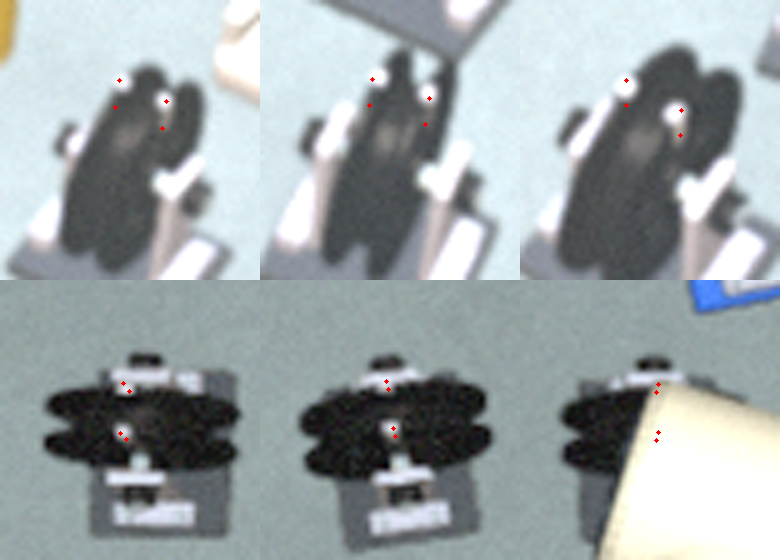

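```bash
cat > rk.py <<'E'
from h import *
p=camera("scene");q=camera("top")
V=(.4333,-.0315,.10)
L=[]
for P,vv in((p,(.434,-.0316,.10)),(q,(.4318,-.0317,.10))):
    c=proj(P,world(vv,[[0,.04,.08]]))[0].astype(int)
    im=cv2.resize(P["pixels"][c[1]-25:c[1]+25,c[0]-25:c[0]+25,::-1],None,fx=8,fy=8,interpolation=cv2.INTER_CUBIC)
    im2=im.copy()
    for pt in(RACK[0],box(-17,17,49.5,60.5,66,111),box(-23,23,45.5,64.5,58,58.1)):
        u=((proj(P,world(vv,pt))-[c[0]-25,c[1]-25]+.5)*8).astype(np.int32);cv2.polylines(im2,[cv2.convexHull(u)],True,(0,0,255),1)
    L.append(np.hstack([im,im2]))
cv2.imwrite("pics/rk.png",cv2.resize(np.vstack(L),(600,600)))
E
python3 rk.py; python3 plan.py .4278 .0232 .088 -1.47
```

```text
t=24.35 at [ 0.4498 -0.2622  0.2253] yaw -3.048 -> offset [-4.7, 137.3, -286.2] spin -1.578 q1 -0.23 q6 0.32 gap 69.8 F [-1.1 -0.3  0.9]
```

View pics/rk.png

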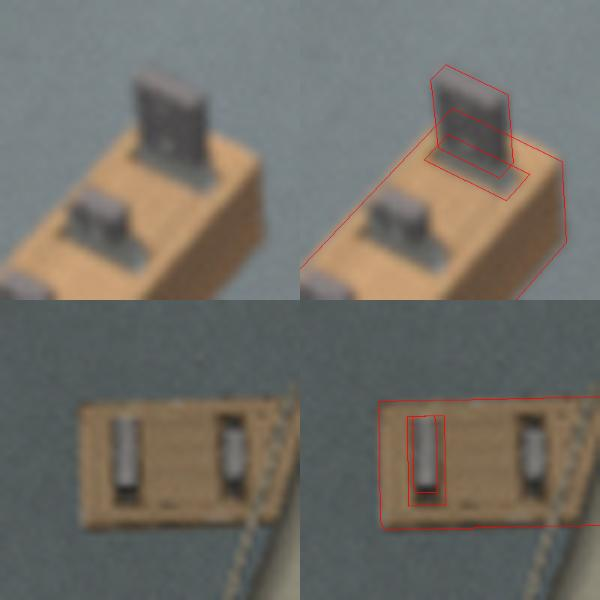

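```bash
python3 -m inch '[{"offset":[-5,0,-286],"spin":-1.578,"grip":40},{"offset":[-5,0,-286],"spin":-1.578,"grip":40},{"offset":[-5,0,-286],"spin":-1.578,"grip":40},{"offset":[-5,0,-286],"spin":-1.578,"grip":40},{"offset":[-5,0,-286],"spin":-1.578,"grip":40},{"offset":[-5,0,-286],"spin":-1.578,"grip":40},{"offset":[-5,0,-286],"spin":-1.578,"grip":40},{"offset":[-5,0,-286],"spin":-1.578,"grip":40},{"offset":[-5,0,-286],"spin":-1.578,"grip":40},{"offset":[-5,0,-286],"spin":-1.578,"grip":40},{"offset":[-5,40,-286],"spin":-1.578,"grip":40}]' 25;  python3 plan.py .4278 .0232 .088 -1.47
```

```text
clock: 25.72
eef_pos: [0.4304, 0.0235, 0.1873]
orientation: [-1.248, 1.132, -1.139]
force: [-0.2, 1.1, -0.8]
finger_gap: 0.04
t=25.73 at [0.4304 0.0235 0.1873] yaw -1.472 -> offset [0.1, 99.3, -3.4] spin -0.002 q1 0.42 q6 1.25 gap 40.0 F [-0.2  1.1 -0.8]
```

```bash
python3 -m inch '[{"offset":[0,50,-2],"spin":0,"grip":40},{"offset":[0,85,-2],"spin":0,"grip":40},{"offset":[0,99,-2],"spin":0,"grip":40},{"offset":[0,99,-2],"spin":0,"grip":40}]' 25;  python3 plan.py .4278 .0232 .088 -1.47; python3 - <<'E'
from h import *
p=camera("scene");q=camera("top");crop(p,proj(p,[[.43,.02,.09]])[0],(60,60),6,"g1");crop(q,proj(q,[[.43,.02,.09]])[0],(60,60),6,"g1t")
cv2.imwrite("pics/g1b.png",np.hstack([cv2.imread("pics/g1.png"),cv2.imread("pics/g1t.png")]))
E
```

```text
clock: 26.22
eef_pos: [0.4255, 0.0224, 0.0855]
orientation: [-1.257, 1.137, -1.136]
force: [-0.7, -0.4, -0.5]
finger_gap: 0.0403
t=26.23 at [0.4255 0.0224 0.0855] yaw -1.472 -> offset [-0.6, -2.5, 2.3] spin -0.002 q1 0.42 q6 1.25 gap 40.3 F [-0.7 -0.4 -0.5]
g1 199 163
g1t 232 229
```

View pics/g1b.png

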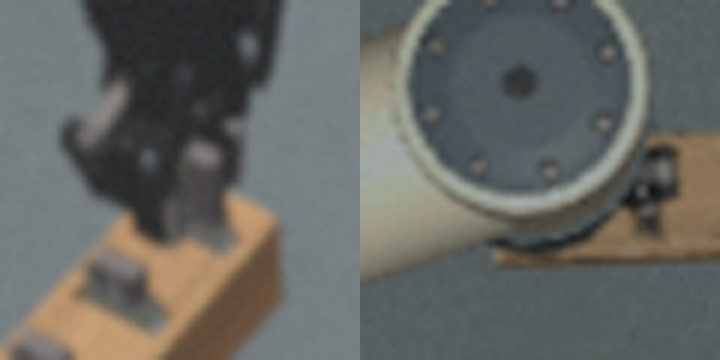

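```bash
python3 -m inch '[{"offset":[0,-2,2],"spin":0,"grip":40},{"offset":[0,-2,2],"spin":0,"grip":40},{"offset":[0,-2,2],"spin":0,"grip":40}]' 25;  python3 plan.py .4285 .0232 .088 -1.47
```

```text
clock: 26.7
eef_pos: [0.4284, 0.023, 0.0886]
orientation: [-1.254, 1.135, -1.135]
force: [0.4, 0.1, -0.7]
finger_gap: 0.04
t=26.70 at [0.4284 0.023  0.0886] yaw -1.471 -> offset [-0.2, 0.6, 0.1] spin -0.001 q1 0.42 q6 1.25 gap 40.0 F [ 0.4  0.1 -0.7]
```

Close, then lift straight up.

```bash
python3 -m inch '[{"offset":[0,0,0],"spin":0,"grip":5},{"offset":[0,0,0],"spin":0,"grip":5},{"offset":[0,0,0],"spin":0,"grip":5},{"offset":[0,0,0],"spin":0,"grip":5},{"offset":[0,0,0],"spin":0,"grip":5}]' 40; python3 plan.py .4285 .0232 .088 -1.47; python3 -m inch '[{"offset":[0,-20,0],"spin":0,"grip":5},{"offset":[0,-50,0],"spin":0,"grip":5},{"offset":[0,-90,0],"spin":0,"grip":5},{"offset":[0,-140,0],"spin":0,"grip":5},{"offset":[0,-170,0],"spin":0,"grip":5},{"offset":[0,-170,0],"spin":0,"grip":5},{"offset":[0,-170,0],"spin":0,"grip":5}]' 40;python3 plan.py .4285 .0232 .258 -1.47; python3 - <<'E'
from h import *
p=camera("scene");c=proj(p,[[.43,.02,.2]])[0];crop(p,c,(80,80),7,"g2")
for l in("gauge","gauge_grip"):print([(np.round(d["at"],1).tolist(),round(d["score"],2)) for d in mark_of(l,p)])
t,R,s=tool();print(proj(p,t+[0,0,.002]),proj(p,t+[0,0,.002-.082]))
E
```

```text
clock: 27.32
eef_pos: [0.4283, 0.0228, 0.0884]
orientation: [-1.255, 1.135, -1.135]
force: [-1.5, -0.6, 1.1]
finger_gap: 0.0107
t=27.32 at [0.4283 0.0228 0.0884] yaw -1.471 -> offset [-0.3, 0.4, 0.3] spin -0.001 q1 0.42 q6 1.25 gap 10.7 F [-1.5 -0.6  1.1]
clock: 28.2
eef_pos: [0.4276, 0.023, 0.2572]
orientation: [-1.256, 1.137, -1.134]
force: [-0.6, 0.4, -0.8]
finger_gap: 0.0106
t=28.20 at [0.4276 0.023  0.2572] yaw -1.471 -> offset [-0.1, -0.8, 0.9] spin -0.001 q1 0.42 q6 1.25 gap 10.6 F [-0.6  0.4 -0.8]
g2 187 123
[([228.8, 170.0], 0.5)]
[([229.9, 145.1], 0.48), ([323.1, 146.1], 0.42)]
[[225.41838216 143.90243357]] [[227.7489062  168.90655876]]
```

View pics/g2.png

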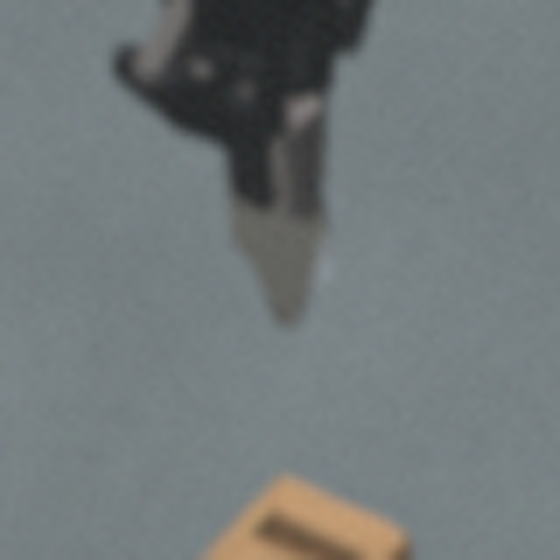

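```bash
python3 plan.py S:.5624,.2745,.065 0 0 .258 -1.5708
```

```text
t=28.35 at [0.4276 0.0228 0.2571] yaw -1.471 -> offset [-237.0, -1.4, 159.3] spin 0.035 q1 0.42 q6 1.25 gap 10.2 F [-0.8 -0.2 -0.7]
```

```bash
python3 -m inch '[{"offset":[-48,0,32],"spin":0,"grip":5},{"offset":[-95,0,64],"spin":0.035,"grip":5},{"offset":[-142,0,96],"spin":0.035,"grip":5},{"offset":[-190,0,128],"spin":0.035,"grip":5},{"offset":[-220,0,148],"spin":0.035,"grip":5},{"offset":[-237,0,159],"spin":0.035,"grip":5},{"offset":[-237,0,159],"spin":0.035,"grip":5},{"offset":[-237,0,159],"spin":0.035,"grip":5},{"offset":[-237,0,159],"spin":0.035,"grip":5}]' 40; python3 plan.py S:.5624,.2745,.065 0 0 .258 -1.5708
cat > gl.py <<'E'
# gl.py name v   : crop both cams around stand, scene fit, overlay predicted gauge tip
from h import *
import sys
v=[float(k) for k in sys.argv[2].split(",")];p=camera("scene");q=camera("top")
print("scenefit",fit([p],STAND,*v,h=.08,sep=False),"rim",rimscan(v,p))
t,R,s=tool();W=[t+[0,0,.0016-.082]+R[:,2]*k for k in(-.0035,0,.0035)]
tops=world(v,[[-.015,0,.142],[-.01,0,.142],[.01,0,.142],[.015,0,.142],[-.005,0,.126],[.005,0,.126]])
L=[]
for P in(p,q):
    c=proj(P,world(v,[[0,0,.13]]))[0].astype(int)
    im=np.clip(P["pixels"][c[1]-28:c[1]+28,c[0]-25:c[0]+25,::-1].astype(float)*1.5,0,255).astype(np.uint8);im=cv2.resize(im,None,fx=8,fy=8,interpolation=cv2.INTER_CUBIC)
    for X,col in[(w,(0,255,0)) for w in W]+[(w,(0,0,255)) for w in tops]:
        u=((proj(P,X)[0]-[c[0]-25,c[1]-28]+.5)*8).astype(int);cv2.circle(im,(int(u[0]),int(u[1])),2,col,-1)
    L.append(im)
cv2.imwrite("pics/"+sys.argv[1]+".png",np.hstack(L))
E
python3 gl.py a1 .5624,.2745,.065
```

```text
clock: 29.48
eef_pos: [0.5625, 0.2739, 0.2585]
orientation: [-1.239, 1.161, -1.161]
force: [-0.9, 0.4, -1.3]
finger_gap: 0.0105
t=29.48 at [0.5625 0.2739 0.2585] yaw -1.506 -> offset [-0.6, 0.5, -0.0] spin -0.000 q1 0.70 q6 0.93 gap 10.5 F [-0.9  0.4 -1.3]
scenefit [(array([0.5632, 0.2763, 0.0675]), np.float64(199.8))] rim [(-0.0127, 133, -0.4, 84), (0.0127, 122, -1.4, 69)]
```

View pics/a1.png

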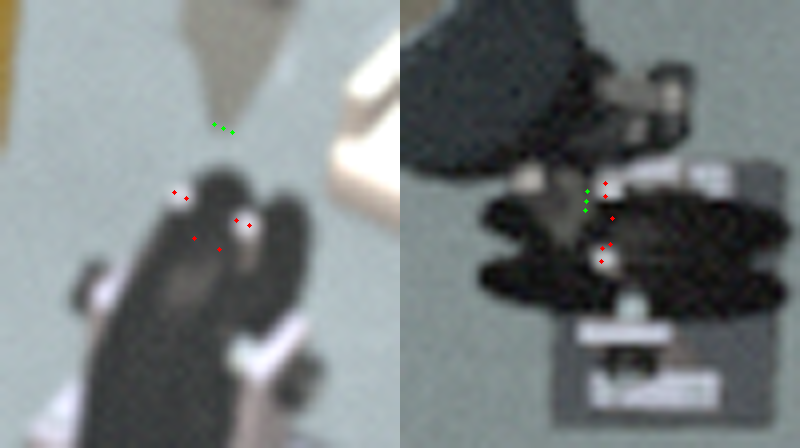

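```bash
python3 -m inch '[{"offset":[0,15,0],"spin":0,"grip":5},{"offset":[0,30,0],"spin":0,"grip":5},{"offset":[0,40,0],"spin":0,"grip":5},{"offset":[0,44,0],"spin":0,"grip":5},{"offset":[0,48,0],"spin":0,"grip":5},{"offset":[0,50,0],"spin":0,"grip":5},{"offset":[0,50,0],"spin":0,"grip":5}]' 40; python3 plan.py S:.5624,.2745,.065 0 0 .2064 -1.5708; python3 gl.py a2 .5624,.2745,.065
```

```text
clock: 30.45
eef_pos: [0.5627, 0.2746, 0.2084]
orientation: [-1.239, 1.161, -1.161]
force: [-0.1, -0.5, -1.0]
finger_gap: 0.0104
t=30.45 at [0.5627 0.2746 0.2084] yaw -1.506 -> offset [0.1, 2.0, -0.3] spin 0.000 q1 0.70 q6 0.93 gap 10.4 F [-0.1 -0.5 -1. ]
scenefit [(array([0.564 , 0.2733, 0.047 ]), np.float64(261.1))] rim [(-0.0127, 131, -1.2, 92), (0.0127, 122, -1.6, 68)]
```

View pics/a2.png

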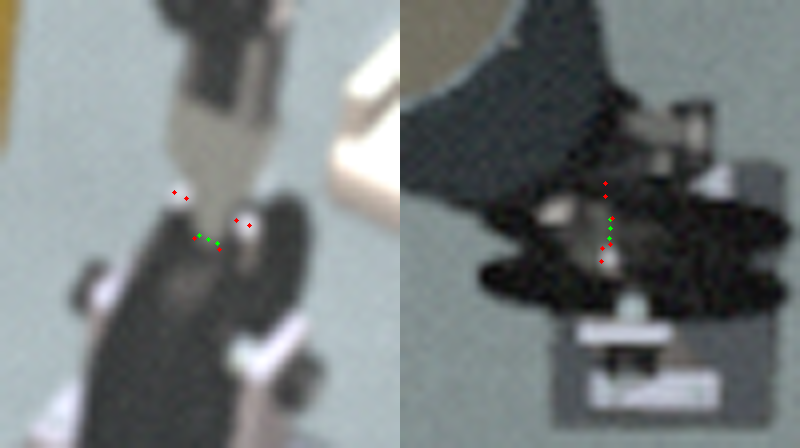

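```bash
python3 -m inch '[{"offset":[0,1.5,0],"spin":0,"grip":5},{"offset":[0,3,0],"spin":0,"grip":5},{"offset":[0,3,0],"spin":0,"grip":5},{"offset":[0,3,0],"spin":0,"grip":5},{"offset":[0,3,0],"spin":0,"grip":5},{"offset":[0,3,0],"spin":0,"grip":5},{"offset":[0,3,0],"spin":0,"grip":5},{"offset":[0,3,0],"spin":0,"grip":5},{"offset":[0,3,0],"spin":0,"grip":5},{"offset":[0,3,0],"spin":0,"grip":5},{"offset":[0,3,0],"spin":0,"grip":5},{"offset":[0,3,0],"spin":0,"grip":5}]' 40; python3 plan.py S:.5624,.2745,.065 0 0 .2064 -1.5708; python3 gl.py a3 .5624,.2745,.065
```

```text
clock: 32.05
eef_pos: [0.563, 0.2747, 0.2063]
orientation: [-1.238, 1.16, -1.161]
force: [-0.6, 0.0, 6.0]
finger_gap: 0.0105
t=32.05 at [0.563  0.2747 0.2063] yaw -1.505 -> offset [0.1, -0.1, -0.7] spin 0.000 q1 0.70 q6 0.93 gap 10.5 F [-0.6  0.   6. ]
scenefit [(array([0.5642, 0.2735, 0.0514]), np.float64(264.1))] rim [(-0.0127, 132, -1.2, 92), (0.0127, 123, -1.7, 69)]
```

View pics/a3.png

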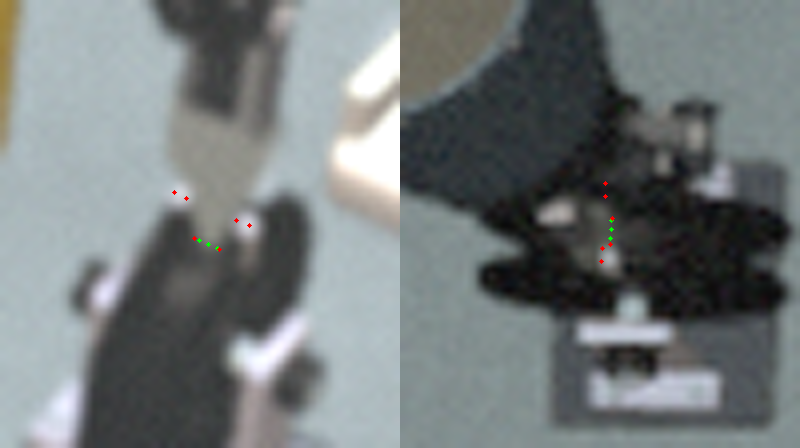

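```bash
python3 -m inch '[{"offset":[0,-20,0],"spin":0,"grip":5},{"offset":[0,-45,0],"spin":0,"grip":5},{"offset":[0,-55,0],"spin":0,"grip":5},{"offset":[0,-55,0],"spin":0,"grip":5}]' 40; python3 look.py l8 B=.66,.09,.23 C=.6444,-.09,.093; python3 plan.py S:.6600,.09,.232 0 0 .258 -1.5708
```

```text
clock: 32.65
eef_pos: [0.5627, 0.2748, 0.2601]
orientation: [-1.239, 1.161, -1.161]
force: [-0.5, -0.4, -0.3]
finger_gap: 0.0105
B [(array([0.6606, 0.09  , 0.2294]), np.float64(344.1)), (array([0.6616, 0.0918, 0.2383]), np.float64(261.5)), (array([0.6595, 0.0888, 0.2306]), np.float64(64.2))]
   [([315.4, 206.0], 0.94, (np.float64(0.09), np.float64(1.8)))]
   [([244.8, 183.1], 0.9, (np.float64(6.21), np.float64(3.5)))]
C [(array([ 0.6449, -0.0898,  0.0892]), np.float64(246.1)), (array([ 0.645 , -0.0894,  0.0904]), np.float64(167.2)), (array([ 0.644 , -0.0913,  0.087 ]), np.float64(71.7))]
   [([265.4, 250.0], 0.59, (np.float64(0.1), np.float64(1.5)))]
   [([305.5, 188.9], 0.76, (np.float64(0.05), np.float64(0.3)))]
B scene [(-0.0127, 145, -2.9, 68), (0.0127, 139, -3.4, 53)] top [(-0.0127, 100, -1.5, 21), (0.0127, 114, -0.5, 47)]
C scene [(-0.0127, 154, 2.5, 81), (0.0127, 144, 2.0, 56)] top [(-0.0127, 100, 3.3, 23), (0.0127, 108, 2.4, 46)]
t=32.95 at [0.5624 0.2745 0.2594] yaw -1.506 -> offset [190.4, 1.4, 85.3] spin -0.167 q1 0.70 q6 0.93 gap 10.2 F [-0.2 -0.6 -0.5]
```

View pics/l8.png

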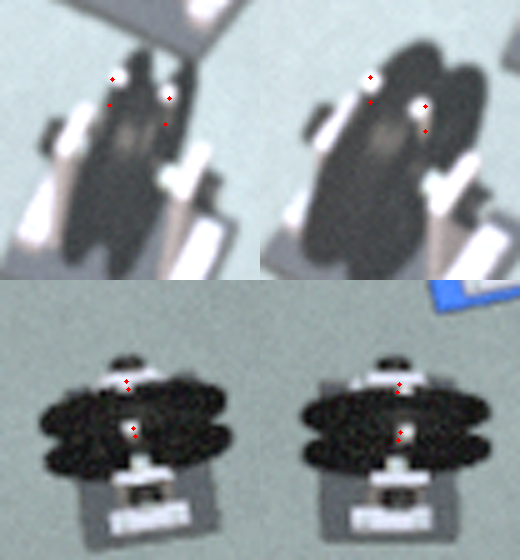

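```bash
python3 -m inch '[{"offset":[50,0,22],"spin":-0.05,"grip":5},{"offset":[95,0,43],"spin":-0.1,"grip":5},{"offset":[140,0,64],"spin":-0.167,"grip":5},{"offset":[175,0,79],"spin":-0.167,"grip":5},{"offset":[190,0,85],"spin":-0.167,"grip":5},{"offset":[190,0,85],"spin":-0.167,"grip":5},{"offset":[190,0,85],"spin":-0.167,"grip":5},{"offset":[190,0,85],"spin":-0.167,"grip":5}]' 40; python3 plan.py S:.6602,.09,.232 0 0 .258 -1.5708; python3 gl.py b1 .6602,.09,.232
```

```text
clock: 33.95
eef_pos: [0.6595, 0.0917, 0.2605]
orientation: [-1.31, 1.035, -1.035]
force: [0.1, 0.3, -0.0]
finger_gap: 0.0107
t=33.95 at [0.6595 0.0917 0.2605] yaw -1.337 -> offset [1.8, 2.5, 0.3] spin 0.002 q1 0.37 q6 1.43 gap 10.7 F [ 0.1  0.3 -0. ]
scenefit [(array([0.6617, 0.0917, 0.2387]), np.float64(262.9))] rim [(-0.0127, 147, -2.9, 70), (0.0127, 140, -3.5, 53)]
```

View pics/b1.png

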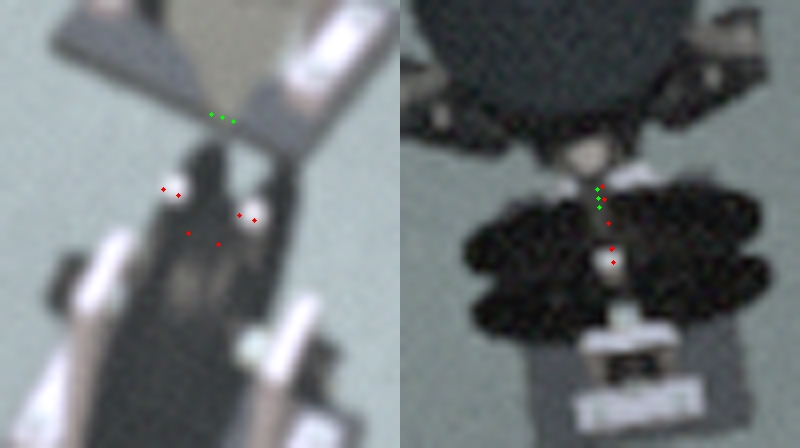

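```bash
python3 -m inch '[{"offset":[1,15,0],"spin":0,"grip":5},{"offset":[1,30,0],"spin":0,"grip":5},{"offset":[1,40,0],"spin":0,"grip":5},{"offset":[1,44,0],"spin":0,"grip":5},{"offset":[1,48,0],"spin":0,"grip":5},{"offset":[1,51,0],"spin":0,"grip":5},{"offset":[1,51,0],"spin":0,"grip":5}]' 40; python3 plan.py S:.6602,.09,.232 0 0 .2064 -1.5708;  python3 -m inch '[{"offset":[0,2,0],"spin":0,"grip":5},{"offset":[0,5,0],"spin":0,"grip":5},{"offset":[0,5,0],"spin":0,"grip":5},{"offset":[0,5,0],"spin":0,"grip":5},{"offset":[0,5,0],"spin":0,"grip":5},{"offset":[0,5,0],"spin":0,"grip":5},{"offset":[0,5,0],"spin":0,"grip":5},{"offset":[0,5,0],"spin":0,"grip":5},{"offset":[0,5,0],"spin":0,"grip":5},{"offset":[0,5,0],"spin":0,"grip":5},{"offset":[0,5,0],"spin":0,"grip":5},{"offset":[0,5,0],"spin":0,"grip":5}]' 40; python3 plan.py S:.6602,.09,.232 0 0 .2064 -1.5708; python3 gl.py b2 .6602,.09,.232
```

```text
clock: 34.92
eef_pos: [0.6601, 0.0896, 0.2093]
orientation: [-1.31, 1.036, -1.036]
force: [-0.3, -0.4, -1.7]
finger_gap: 0.0106
t=34.92 at [0.6601 0.0896 0.2093] yaw -1.339 -> offset [-0.4, 2.9, 0.2] spin 0.000 q1 0.37 q6 1.43 gap 10.6 F [-0.3 -0.4 -1.7]
clock: 36.42
eef_pos: [0.6606, 0.0893, 0.2063]
orientation: [-1.309, 1.034, -1.038]
force: [-2.0, -1.0, 5.9]
finger_gap: 0.0103
t=36.42 at [0.6606 0.0893 0.2063] yaw -1.338 -> offset [-0.8, -0.1, -0.2] spin 0.000 q1 0.37 q6 1.43 gap 10.3 F [-2.  -1.   5.9]
scenefit [(array([0.6618, 0.0918, 0.2298]), np.float64(293.5))] rim [(-0.0127, 124, -3.2, 91), (0.0127, 139, -5.2, 59)]
```

View pics/b2.png

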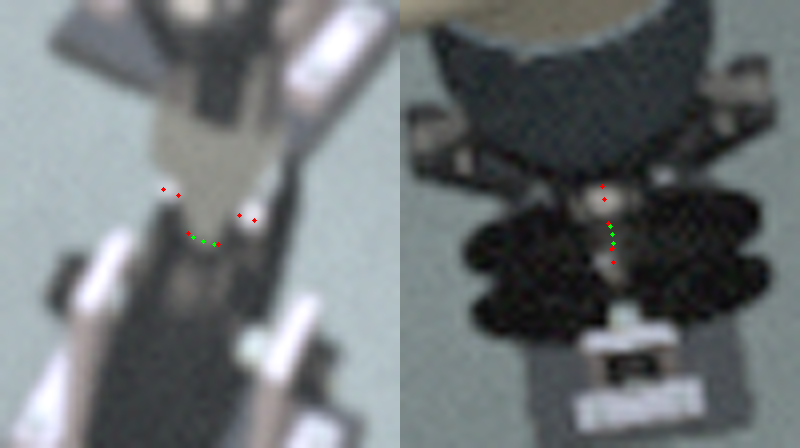

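Seated (z 0.2063, 6 N contact). On to the right pulley.

```bash
python3 -m inch '[{"offset":[0,-20,0],"spin":0,"grip":5},{"offset":[0,-45,0],"spin":0,"grip":5},{"offset":[0,-55,0],"spin":0,"grip":5},{"offset":[0,-55,0],"spin":0,"grip":5}]' 40; python3 look.py l9 A=.5627,.2747,.065 C=.6444,-.09,.093; python3 plan.py S:.6445,-.0898,.091 0 0 .258 -1.5708
```

```text
clock: 37.02
eef_pos: [0.6603, 0.0897, 0.2596]
orientation: [-1.309, 1.036, -1.037]
force: [-0.4, -0.0, -1.4]
finger_gap: 0.0106
A [(array([0.5643, 0.2722, 0.0816]), np.float64(1056.8)), (array([0.5641, 0.2737, 0.0419]), np.float64(369.6)), (array([0.5749, 0.2705, 0.0961]), np.float64(661.8))]
   [([315.9, 183.8], 0.68, (np.float64(2.67), np.float64(1.0))), ([323.4, 149.5], 0.42, (np.float64(0.02), np.float64(1.9)))]
   []
C [(array([ 0.6448, -0.0897,  0.0918]), np.float64(246.3)), (array([ 0.645 , -0.089 ,  0.0958]), np.float64(167.0)), (array([ 0.6439, -0.0907,  0.0898]), np.float64(72.9))]
   [([267.8, 251.5], 0.56, (np.float64(0.1), np.float64(1.4)))]
   [([308.8, 189.7], 0.85, (np.float64(0.23), np.float64(0.5)))]
A scene [(-0.0127, 92, 9.0, 55), (0.0127, 79, 33.2, 48)] top [(-0.0127, 145, -14.0, 140), (0.0127, 144, -18.0, 140)]
C scene [(-0.0127, 156, 2.5, 82), (0.0127, 145, 2.1, 57)] top [(-0.0127, 96, 3.3, 21), (0.0127, 103, 2.7, 43)]
t=37.33 at [0.6599 0.0895 0.2584] yaw -1.339 -> offset [171.0, 0.5, -56.2] spin 0.141 q1 0.37 q6 1.43 gap 10.7 F [ 0.8 -0.7 -1.3]
```

View pics/l9.png

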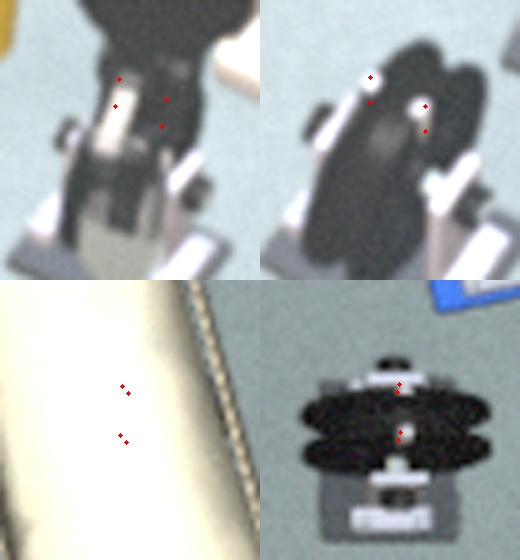

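```bash
python3 -m inch '[{"offset":[45,0,-15],"spin":0.05,"grip":5},{"offset":[90,0,-30],"spin":0.1,"grip":5},{"offset":[130,0,-43],"spin":0.141,"grip":5},{"offset":[160,0,-53],"spin":0.141,"grip":5},{"offset":[171,0,-56],"spin":0.141,"grip":5},{"offset":[171,0,-56],"spin":0.141,"grip":5},{"offset":[171,0,-56],"spin":0.141,"grip":5},{"offset":[171,0,-56],"spin":0.141,"grip":5}]' 40; python3 plan.py S:.6445,-.0898,.091 0 0 .258 -1.5708; python3 gl.py c5 .6445,-.0898,.091
```

```text
clock: 38.33
eef_pos: [0.6451, -0.0886, 0.2592]
orientation: [-1.252, 1.141, -1.141]
force: [0.3, 0.6, -0.3]
finger_gap: 0.0108
t=38.33 at [ 0.6451 -0.0886  0.2592] yaw -1.478 -> offset [1.1, 1.2, -0.7] spin 0.002 q1 0.10 q6 1.56 gap 10.8 F [ 0.3  0.6 -0.3]
scenefit [(array([ 0.645, -0.089,  0.098]), np.float64(221.0))] rim [(-0.0127, 162, 2.7, 87), (0.0127, 151, 2.0, 59)]
```

View pics/c5.png

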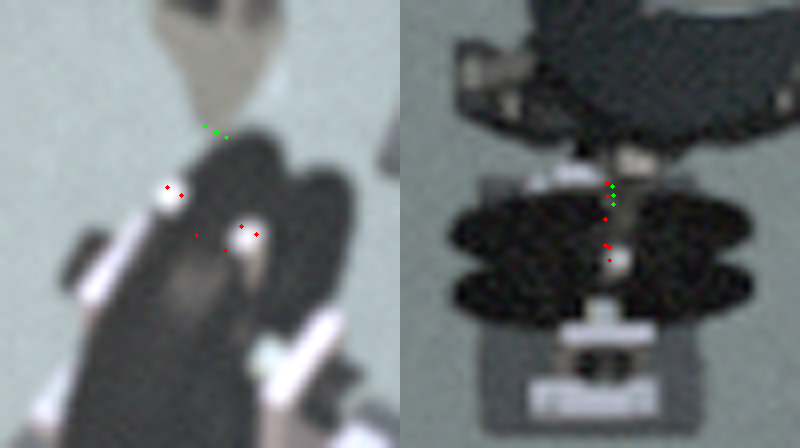

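```bash
python3 -m inch '[{"offset":[1,15,0],"spin":0,"grip":5},{"offset":[1,30,-0.5],"spin":0,"grip":5},{"offset":[1,40,-0.5],"spin":0,"grip":5},{"offset":[1,44,-0.5],"spin":0,"grip":5},{"offset":[1,47,-0.5],"spin":0,"grip":5},{"offset":[1,50,-0.5],"spin":0,"grip":5},{"offset":[1,50,-0.5],"spin":0,"grip":5}]' 40; python3 plan.py S:.6445,-.0898,.091 0 0 .2064 -1.5708;  python3 -m inch '[{"offset":[0,2,0],"spin":0,"grip":5},{"offset":[0,5,0],"spin":0,"grip":5},{"offset":[0,5,0],"spin":0,"grip":5},{"offset":[0,5,0],"spin":0,"grip":5},{"offset":[0,5,0],"spin":0,"grip":5},{"offset":[0,5,0],"spin":0,"grip":5},{"offset":[0,5,0],"spin":0,"grip":5},{"offset":[0,5,0],"spin":0,"grip":5},{"offset":[0,5,0],"spin":0,"grip":5},{"offset":[0,5,0],"spin":0,"grip":5},{"offset":[0,5,0],"spin":0,"grip":5},{"offset":[0,5,0],"spin":0,"grip":5}]' 40; python3 plan.py S:.6445,-.0898,.091 0 0 .2064 -1.5708; python3 gl.py c6 .6445,-.0898,.091
```

```text
clock: 39.3
eef_pos: [0.6446, -0.0908, 0.2093]
orientation: [-1.251, 1.142, -1.142]
force: [0.7, 0.4, -0.7]
finger_gap: 0.0106
t=39.30 at [ 0.6446 -0.0908  0.2093] yaw -1.480 -> offset [-1.0, 2.9, 0.0] spin 0.000 q1 0.10 q6 1.56 gap 10.6 F [ 0.7  0.4 -0.7]
clock: 40.8
eef_pos: [0.645, -0.0913, 0.2063]
orientation: [-1.25, 1.139, -1.144]
force: [-1.7, -0.1, 6.5]
finger_gap: 0.0107
t=40.80 at [ 0.645  -0.0913  0.2063] yaw -1.479 -> offset [-1.5, -0.1, -0.3] spin 0.000 q1 0.10 q6 1.56 gap 10.7 F [-1.7 -0.1  6.5]
scenefit [(array([ 0.6449, -0.0889,  0.0955]), np.float64(290.1))] rim [(-0.0127, 150, 2.3, 85), (0.0127, 149, 0.8, 62)]
```

View pics/c6.png

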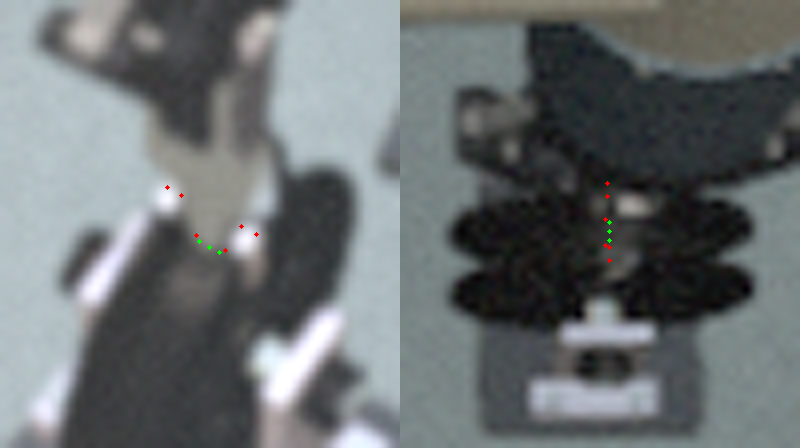

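```bash
python3 -m inch '[{"offset":[0,-20,0],"spin":0,"grip":5},{"offset":[0,-45,0],"spin":0,"grip":5},{"offset":[0,-55,0],"spin":0,"grip":5},{"offset":[0,-55,0],"spin":0,"grip":5}]' 40;python3 plan.py .4283 .0228 .258 -1.471
```

```text
clock: 41.4
eef_pos: [0.6448, -0.0907, 0.2595]
orientation: [-1.25, 1.141, -1.142]
force: [-0.8, -1.0, -1.5]
finger_gap: 0.0106
t=41.40 at [ 0.6448 -0.0907  0.2595] yaw -1.480 -> offset [-132.7, 1.3, -205.3] spin -0.009 q1 0.10 q6 1.56 gap 10.6 F [-0.8 -1.  -1.5]
```

```bash
python3 -m inch '[{"offset":[-30,0,-46],"spin":-0.008,"grip":5},{"offset":[-60,0,-93],"spin":-0.008,"grip":5},{"offset":[-90,0,-139],"spin":-0.008,"grip":5},{"offset":[-118,0,-183],"spin":-0.008,"grip":5},{"offset":[-133,0,-205],"spin":-0.008,"grip":5},{"offset":[-133,0,-205],"spin":-0.008,"grip":5},{"offset":[-133,0,-205],"spin":-0.008,"grip":5},{"offset":[-133,0,-205],"spin":-0.008,"grip":5}]' 40;python3 plan.py .4283 .0228 .0884 -1.471; python3 look.py l10 A=.5627,.2747,.065 B=.66,.09,.23 C=.6444,-.09,.093; python3 - <<'E'
from h import *
p=camera("scene");c=proj(p,[[.43,.02,.13]])[0];crop(p,c,(80,90),6.5,"g5")
t,R,s=tool();print((proj(p,t+[0,0,-.0804])-np.array([int(c[0]-40),int(c[1]-45)])+.5)*6.5)
E
```

```text
clock: 42.4
eef_pos: [0.4287, 0.0227, 0.2587]
orientation: [-1.255, 1.137, -1.136]
force: [0.1, -0.5, -0.1]
finger_gap: 0.0106
t=42.40 at [0.4287 0.0227 0.2587] yaw -1.472 -> offset [-0.2, 170.3, -0.2] spin -0.001 q1 0.42 q6 1.25 gap 10.6 F [ 0.1 -0.5 -0.1]
A [(array([0.5643, 0.2744, 0.0752]), np.float64(380.8)), (array([0.5634, 0.2756, 0.0559]), np.float64(195.3)), (array([0.5618, 0.2737, 0.0655]), np.float64(183.2))]
   [([323.6, 150.0], 0.58, (np.float64(0.07), np.float64(1.5)))]
   [([180.9, 206.5], 0.91, (np.float64(0.0), np.float64(0.8)))]
B [(array([0.6608, 0.0899, 0.215 ]), np.float64(429.6)), (array([0.6616, 0.0918, 0.2374]), np.float64(262.0)), (array([0.6603, 0.0889, 0.2003]), np.float64(153.4))]
   [([317.8, 206.9], 0.98, (np.float64(0.07), np.float64(0.8)))]
   [([245.0, 184.3], 0.8, (np.float64(6.21), np.float64(4.8)))]
C [(array([ 0.6448, -0.0898,  0.0866]), np.float64(248.0)), (array([ 0.6451, -0.0891,  0.098 ]), np.float64(168.1)), (array([ 0.6439, -0.0908,  0.0895]), np.float64(73.3))]
   []
   [([309.3, 190.3], 0.75, (np.float64(0.24), np.float64(1.0)))]
A scene [(-0.0127, 123, -0.6, 72), (0.0127, 128, -0.1, 69)] top [(-0.0127, 85, 0.7, 28), (0.0127, 113, 3.5, 59)]
B scene [(-0.0127, 149, -2.3, 68), (0.0127, 140, -2.8, 55)] top [(-0.0127, 96, -0.7, 19), (0.0127, 117, -0.4, 51)]
C scene [(-0.0127, 157, 3.5, 85), (0.0127, 153, 2.7, 57)] top [(-0.0127, 99, 4.0, 23), (0.0127, 112, 3.8, 44)]
g5 188 137
[[263.14338228 207.91818709]]
```

View pics/l10.png

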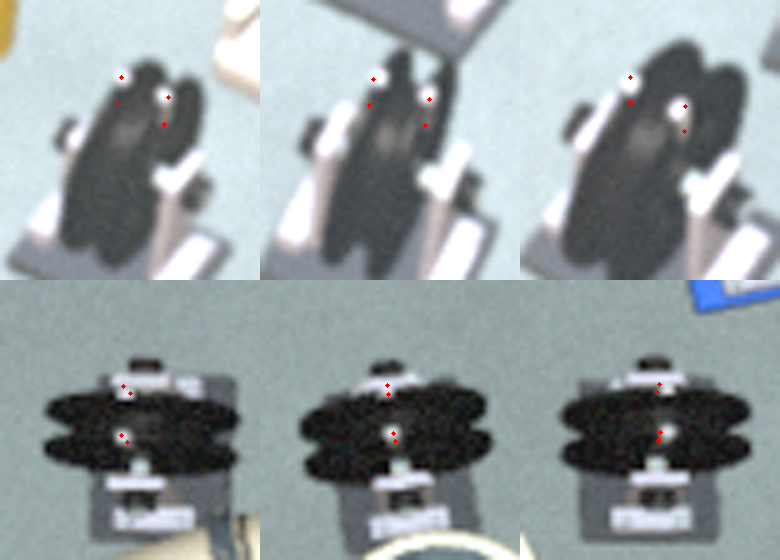

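View pics/g5.png

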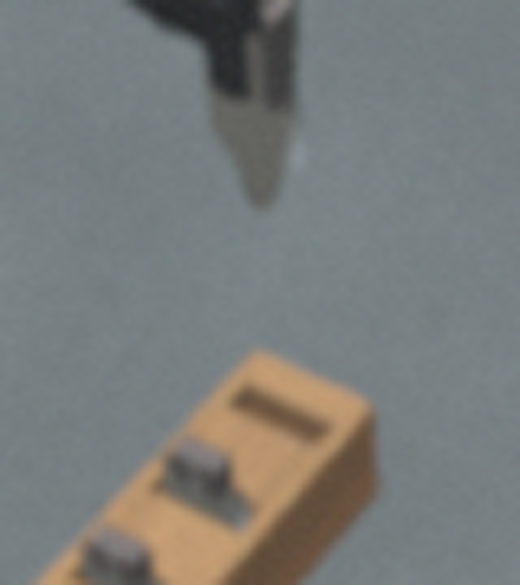

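```bash
python3 -m inch '[{"offset":[0,40,0],"spin":0,"grip":5},{"offset":[0,80,0],"spin":0,"grip":5},{"offset":[0,103,0],"spin":0,"grip":5},{"offset":[0,103,0],"spin":0,"grip":5},{"offset":[0,103,0],"spin":0,"grip":5}]' 40;python3 plan.py .4283 .0228 .0884 -1.471; python3 - <<'E'
from h import *
p=camera("scene");c=proj(p,[[.43,.02,.09]])[0];crop(p,c,(60,60),9,"g6")
E
```

```text
clock: 43.48
eef_pos: [0.4292, 0.0232, 0.1575]
orientation: [-1.253, 1.134, -1.136]
force: [0.3, 0.1, -0.3]
finger_gap: 0.0104
t=43.48 at [0.4292 0.0232 0.1575] yaw -1.471 -> offset [0.3, 69.1, -1.0] spin -0.000 q1 0.42 q6 1.25 gap 10.4 F [ 0.3  0.1 -0.3]
g6 199 163
```

View pics/g6.png

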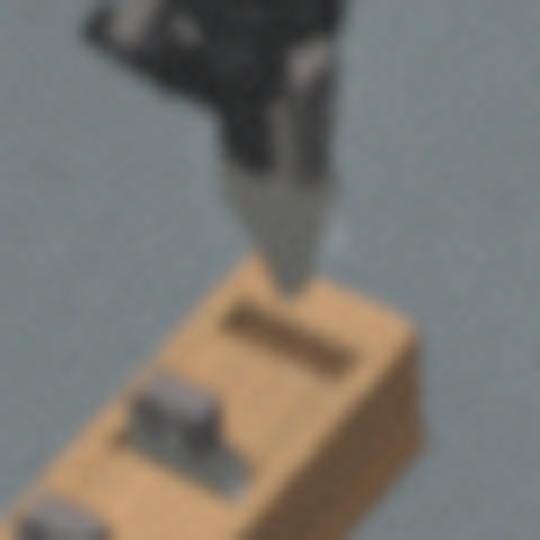

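```bash
python3 -m inch '[{"offset":[0,15,-0.5],"spin":0,"grip":5},{"offset":[0,30,-1],"spin":0,"grip":5},{"offset":[0,45,-1],"spin":0,"grip":5},{"offset":[0,57,-1],"spin":0,"grip":5},{"offset":[0,63,-1],"spin":0,"grip":5},{"offset":[0,67,-1],"spin":0,"grip":5},{"offset":[0,69,-1],"spin":0,"grip":5},{"offset":[0,69,-1],"spin":0,"grip":5}]' 40;python3 plan.py .4283 .0228 .0884 -1.471; python3 - <<'E'
from h import *
p=camera("scene");c=proj(p,[[.43,.02,.09]])[0];crop(p,c,(60,60),9,"g7")
E
```

```text
clock: 44.52
eef_pos: [0.4277, 0.023, 0.0883]
orientation: [-1.254, 1.135, -1.136]
force: [-4.2, 0.6, 5.0]
finger_gap: 0.0105
t=44.52 at [0.4277 0.023  0.0883] yaw -1.471 -> offset [0.2, -0.1, 0.6] spin -0.000 q1 0.42 q6 1.25 gap 10.5 F [-4.2  0.6  5. ]
g7 199 163
```

View pics/g7.png

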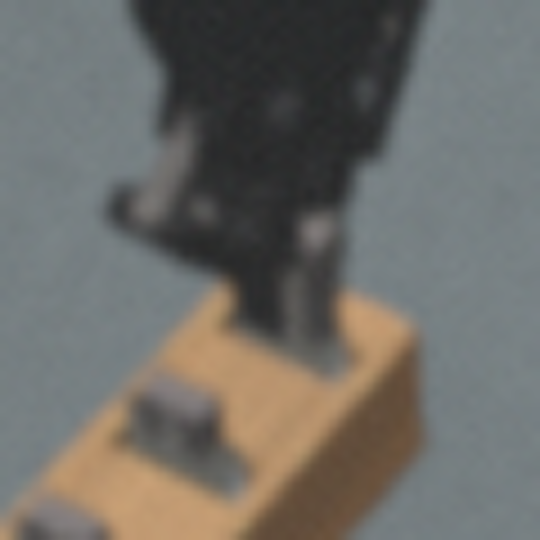

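Home at the same height as picked (0.0883 vs 0.0884). Release to 40 mm, rise, move clear.

```bash
python3 -m inch '[{"offset":[0,0,0],"spin":0,"grip":40},{"offset":[0,0,0],"spin":0,"grip":40},{"offset":[0,0,0],"spin":0,"grip":40},{"offset":[0,-30,0],"spin":0,"grip":40},{"offset":[0,-80,0],"spin":0,"grip":40},{"offset":[0,-130,0],"spin":0,"grip":40},{"offset":[0,-150,0],"spin":0,"grip":40}]' 40; python3 -m inch '[{"offset":[60,0,0],"spin":0,"grip":40},{"offset":[120,0,0],"spin":0,"grip":40},{"offset":[180,0,0],"spin":0,"grip":40},{"offset":[240,0,0],"spin":0,"grip":40},{"offset":[300,0,0],"spin":0,"grip":40},{"offset":[340,0,0],"spin":0,"grip":40},{"offset":[340,0,0],"spin":0,"grip":40},{"offset":[340,0,0],"spin":0,"grip":40},{"offset":[340,0,0],"spin":0,"grip":40}]'; python3 rk.py; python3 look.py l11 A=.5627,.2747,.065 B=.66,.09,.23 C=.6444,-.09,.093; python3 -c "
from h import *
p=camera('scene');cv2.imwrite('pics/end.png',p['pixels'][:,:,::-1]);print(state()['joint_vel'])"
```

```text
clock: 45.45
eef_pos: [0.4284, 0.0231, 0.2404]
orientation: [-1.25, 1.133, -1.137]
force: [0.1, 0.7, -0.8]
finger_gap: 0.0401
clock: 46.58
eef_pos: [0.4611, -0.3145, 0.2376]
orientation: [-1.255, 1.135, -1.135]
force: [-0.1, 0.8, -0.2]
finger_gap: 0.04
A [(array([0.5627, 0.2747, 0.0658]), np.float64(280.6)), (array([0.5634, 0.2756, 0.0559]), np.float64(196.3)), (array([0.5619, 0.273 , 0.0652]), np.float64(76.4))]
   [([325.2, 148.5], 0.89, (np.float64(6.23), np.float64(0.7)))]
   [([178.5, 203.1], 0.88, (np.float64(6.16), np.float64(3.1)))]
B [(array([0.6606, 0.09  , 0.2295]), np.float64(345.9)), (array([0.6616, 0.0918, 0.2374]), np.float64(261.9)), (array([0.6595, 0.0889, 0.2308]), np.float64(65.2))]
   [([317.1, 205.3], 0.82, (np.float64(0.02), np.float64(0.5)))]
   [([246.1, 183.1], 0.59, (np.float64(0.0), np.float64(3.7)))]
C [(array([ 0.6448, -0.0897,  0.0853]), np.float64(385.3)), (array([ 0.645 , -0.0894,  0.0908]), np.float64(168.7)), (array([ 0.6435, -0.0895,  0.1044]), np.float64(211.6))]
   [([267.6, 248.9], 0.77, (np.float64(0.02), np.float64(0.4)))]
   [([309.9, 190.0], 0.95, (np.float64(0.28), np.float64(0.7)))]
A scene [(-0.0127, 138, -0.4, 86), (0.0127, 130, -1.0, 74)] top [(-0.0127, 99, 1.4, 23), (0.0127, 113, 1.8, 45)]
B scene [(-0.0127, 155, -2.5, 71), (0.0127, 144, -2.6, 57)] top [(-0.0127, 97, -0.9, 21), (0.0127, 117, 0.2, 46)]
C scene [(-0.0127, 161, 3.7, 88), (0.0127, 155, 2.9, 61)] top [(-0.0127, 100, 4.2, 22), (0.0127, 111, 3.7, 42)]
[-5.73909116e-04  1.34028846e-03  6.03613082e-04 -1.32669584e-03
 -8.46932241e-05  9.99797962e-05]
```

View pics/rk.png

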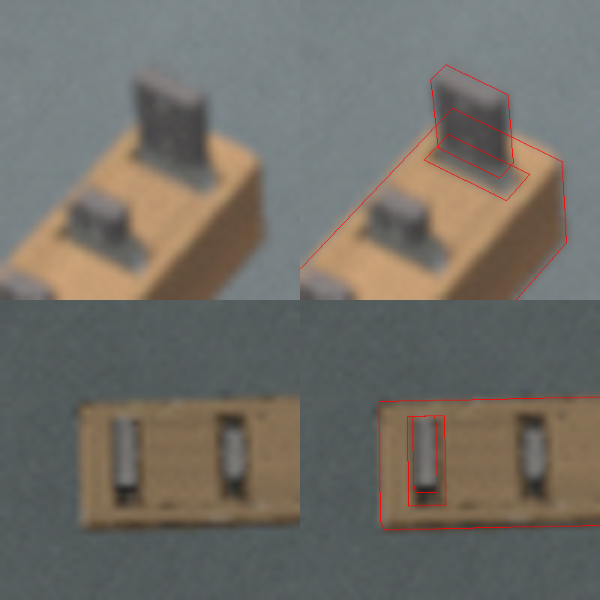

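View pics/l11.png

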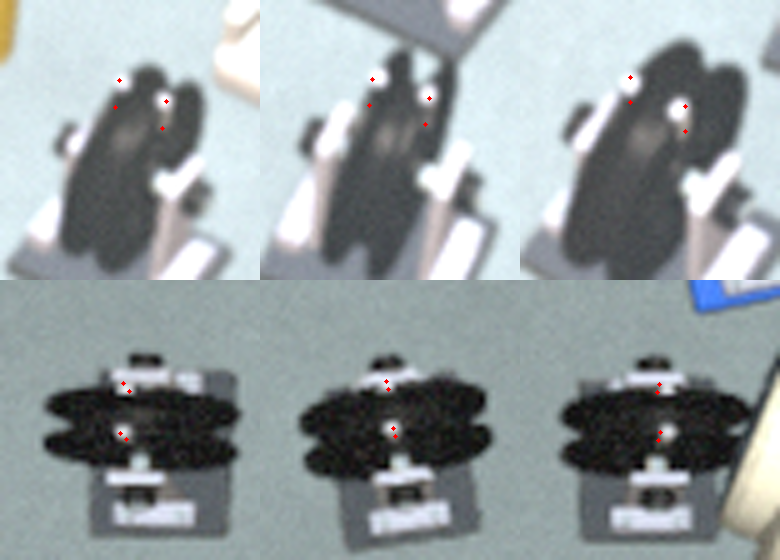

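View pics/end.png

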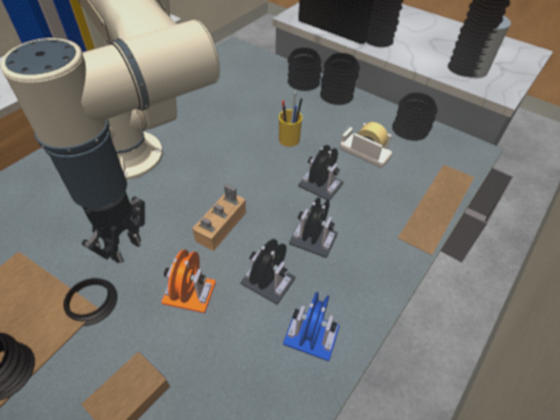

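```bash
python3 -c "
from bench import *
print(hand_in())"
```

```text
the job is handed in; nothing more can be done
None
```

I turned the marks of the three black pulleys present to the top. The tall gauge then stood in each groove from left to right, and is back in its own rack slot. The fourth stand was missing at this start. The job was handed in at about 47 s on the robot's clock.

- **Seating:** at each pulley the tool came down to z = 0.2063 m, against 0.2064 m expected for a tip on the groove floor. It met about 6 N there, and I held it more than 1 s with the gauge centred in the pictures.
- **Marks:** at the end they read about 0° (left), −2° (middle) and +3.5° (right) from the top. The limit is about 9°. The two cameras differ from each other by about 2°. On the right pulley the mark network read up to +16° from the top camera, but my brightness scan of the rims and the overlay pictures showed about +3.5°.
- **Gauge:** it went home at z = 0.0883 m, against 0.0884 m when I picked it up. The before and after pictures of the rack match.
- **Everything else:** in the last scene picture the short gauges, the other things and the blue and orange look-alikes are unmoved by eye. I saw no stand knocked aside. The arm was clear of everything and still.

No final check failed. The first turns left the right pulley about 16° short and the left one about 8° short, and short second pinches corrected both.

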